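# Make up two microscope kits

## Robot

A 7-joint arm with a two-finger parallel gripper is mounted at the origin on the work surface. World frame = base frame: x ahead of the robot, y to its left, z up, the work surface at z = 0. Lengths are in mm, angles in rad, forces in N, time in s.
With the tool pointing down it reaches from about 400 to 850 mm from the base axis. Payload 4.5 kg.
Tool frame: the origin (TCP) lies midway between the tips of the shut fingers; the grasp point (between the pads) lies 19 mm behind it; y points along the fingers, z is the direction in which the jaws open and shut, and the axes are right-handed (so a half turn about y gives the same grasp; the last joint's range is limited). The gripper opens to 85 mm and grips with 20 to 120 N. Pads are 22 mm wide; open, the fingers measure 114 mm over their backs; the gripper's body (76 mm by 85 mm) begins 54 mm behind the grasp point. The pads swing forward as they close: fully open they stand 13 mm farther back than shut.
Start: joints at [1.207, 0.689, -0.195, 1.565, 0.157, 0.902, -0.215], TCP at [242.15, -576.21, 231.317] pointing down, gripper open.
Joint ranges: [-3.01, 3.01], [-0.46, 2.08], [-1.47, 1.51], [0.13, 2.56], [-1, 4.14], [0.04, 2.09], [-2.66, 2.66]. Speed limits (rad/s): [2.57, 2.57, 3.14, 3.14, 3.14, 3.14, 3.14].

## Interface

Orientations are given as a unit quaternion [x, y, z, w].
In Python, from bench import readout, viewer, job, spotter gives the robot as it stands. The module is installed in compiled form; this text tells all that it offers.
- The arm moves only by the tool apply_moves, never from a script. Its argument "increments" is a list of rows, each an object with "grip": the finger opening in mm, from 0 to 85.4; "travel": the shift along the tool's x, y, z in mm, a list of three; "turn": the turn about the tool's y in degrees. In form: [{"grip": grip, "travel": [tx, ty, tz], "turn": turn}, ...]. A call has 1 to 8 rows; each row is the pose to reach, as a shift and turn from the pose commanded when the call began, along the tool's axes at that moment; what a row does not reach only later rows make up. A row lasts 1/8 s, in which the tool goes at most 62.5 mm and 10.7 degrees, less where a joint would pass 70% of its speed; a pose out of reach is approached as far as the arm can. A call with a gripper value outside its range is refused whole. The fingers move at their own pace and stop on an object; "newtons" is the grip in N (left out, the last holds). Time passes only in rows, so rows that repeat a pose let the fingers close. It gives the time, the measured TCP pose, the force and the opening at its end, in the units of the state.
- readout.get_state(): the state, without advancing time (a new reading comes with each control period).
- viewer.read_camera(name): name is "scene" or "top" or "wrist"; returns a dict with "color" (480x640x3 uint8, blue, green, red), "mtx" (3x3 intrinsics, pixels), "eye" and "rotation" of the camera in the world; the wrist camera has in their place "T_tool_cam" (4x4, takes a point from camera to tool coordinates, whose origin is the TCP and whose axes are the tool frame's). Camera axes: x right, y up, looking along -z (the intrinsics and any distortion apply to the point x, -y, -z); pixel columns grow to the right and rows downward; lengths in mm; the calibration is good to about 2 mm. The wrist camera is an equidistant fisheye: a pixel r from the principal point sees the ray r / f radians off the axis. A picture is of the moment at which its call begins: read the wrist's pose just before it. There is no depth.
- job.finish_job(): hands the job in, once; it reports no verdict.
Trained networks look in the newest picture that a camera, given by its name, has taken for a name from the list of things; names that differ only in an ending like _2 or _b are one class to them, and where a whole thing is asked for, a point or a joint stands for the part that bears it (a point fixed in the world has none). Each returns a list of dicts, best first, with "conf" (0 to 1); they miss things now and then, are a little off and sometimes report something else, mostly with a low value. They report only what shows in the picture. A call takes as long as a camera call. They do not tell look-alikes from the thing itself.
- spotter.masks_of(target, camera): "pixels" (480x640 bool, what is visible of it) and "box" ([left, top, right, bottom] in pixels, round what is visible of it).
The state is a dict: "clock": time; "joint_positions": joint angles; "qd": joint speeds; "joint_efforts": joint torques, N m; "tcp_pos": TCP position; "orientation": TCP orientation; "contact_force": force on the tool from outside, world axes, zero at the start; "torque": the same for the moment, N m; "width": finger opening in mm.
Only numpy, scipy, OpenCV 4.12 (cv2) and the standard library are available. Lean on these libraries where they do the work, as an engineer would, in place of code of your own. Each camera call takes 0.05 s, during which the arm holds its last target.

## Task

Make up the two microscope kits. Tray with the raised slide rest: slide the lowest plate out of the mouth of the magazine and lay it flat, centred and lengthwise on the rest, and stand the long objective upright in the middle of that tray's round pad. Other tray: stand the eyepiece (eyecup down, as it stands now) in the middle of the large pad and the short objective upright in the middle of the small pad; leave the other plates in the magazine and the oil bottle and the small white box standing where they are.

Things in the scene. Friction and masses are not known exactly. Their poses are not given: they have to be found in the camera images.
- plate: The lowest of three identical slide plates in the magazine: grey metal with a pale glass window, 96 x 36 x 8 mm, x along its length, y across its width. It already sticks out of the slot so that 34 mm of its length stands free in front of the magazine, with nothing under it but the bench, its underside 24 mm above the bench. Origin: centre of its underside. 60 to 100 g; the other two plates lie on it and drop down when it leaves.
- top_plate: The uppermost of the three identical slide plates (96 x 36 x 8 mm), seen through the open top of the magazine. Origin: centre of its underside. It stays in the magazine, where it sinks 8 mm when the lowest plate has gone.
- magazine: Fixed grey gravity-fed plate magazine, a box 110 x 52 x 54 mm with an open top; x along its length, its mouth on its -x side, roughly towards the robot. The plates lie lengthwise along its x axis on a solid base 24 mm high; the 5 mm front wall leaves a slot 11 mm high above the base, so only the lowest plate can come out, sliding along the magazine's -x; it is clear of the front wall after 65 mm of travel. Origin: centre of its underside on the bench.
- objective_long: Long microscope objective standing upright, steel with a black band and a tapered tip up, ending in a narrow 12 mm front lens: 28 mm diameter, 62 mm tall (straight barrel from 2 to 50 mm). Origin: centre of its underside. 0.10 to 0.17 kg.
- objective_short: Short microscope objective standing upright, same style but with a wide 24 mm front lens face on top: 28 mm diameter, 40 mm tall (straight barrel from 2 to 28 mm). Origin: centre of its underside. 60 to 105 g.
- eyepiece: Black eyepiece standing upright: wide round eyecup below, 40 mm diameter and 22 mm tall, narrower tube above, 30 mm diameter, from 25 to 48 mm height. Origin: centre of its underside. 80 to 130 g.
- tray_slide: Slide kit tray, fixed: flat grey tray 140 mm (x) x 210 mm (y), floor 3 mm thick, rim 10 mm high and 4 mm thick. On its floor are a raised black rectangular slide rest, 70 mm (x) x 26 mm (y), its top at z = 16 mm, centred at x = 0, y = -45 mm, and one round black pad 36 mm in diameter, its top at z = 5 mm, centred at x = 0, y = +50 mm. The slide plate lies flat along the rest, overhanging it evenly. Origin: centre of its underside on the bench.
- tray_eye: Eyepiece kit tray, fixed: the same tray (140 x 210 mm, floor 3 mm, rim 10 mm) without a slide rest; two round black pads with tops at z = 5 mm: the larger, 52 mm in diameter, centred at x = 0, y = -50 mm (for the eyepiece), and the smaller, 36 mm in diameter, centred at x = 0, y = +50 mm (for the objective). Origin: centre of its underside on the bench.
- oil_bottle: Bystander: small closed amber bottle with white cap, 30 mm diameter, 58 mm tall, loose. Origin: centre of its underside. Not part of the kits.
- slip_box: Bystander: small white box with clear cover, 31 x 31 x 26 mm, loose. Origin: centre of its underside. Not part of the kits.
Not all that is in view belongs to the job. What is shaped like the objective_long but pink or red is not meant.

How it is judged (in metres and radians):
At the end, for the whole second after the job is handed in: Plate flat, lengthwise (0.2 rad) on the rest, long objective on that tray's pad; eyepiece on the large, short objective on the small pad of the other: each within 10 mm of its middle (each tray axis), 4 mm in height, upright, at rest. Top plate within 15 mm, sunk 8, bystanders 25 mm of their places (x of plate in the frame of tray_slide between -0.01 and 0.01 m and y of plate in the frame of tray_slide between -0.055 and -0.035 m and z of plate in the frame of tray_slide between 0.012 and 0.02 m and angle between each of plate, objective_long, objective_short, eyepiece's own z axis and vertical below 0.12 rad and linear speed of each of plate, objective_long, objective_short, eyepiece below 0.02 m/s and angular speed of each of plate, objective_long, objective_short, eyepiece below 0.2 rad/s and angle between the x axis of plate and the x axis of tray_slide, either way round below 0.2 rad and x of objective_long in the frame of tray_slide between -0.01 and 0.01 m and y of objective_long in the frame of tray_slide between 0.04 and 0.06 m and z of objective_long in the frame of tray_slide between 0.001 and 0.009 m and x of objective_short in the frame of tray_eye between -0.01 and 0.01 m and y of objective_short in the frame of tray_eye between 0.04 and 0.06 m and z of objective_short in the frame of tray_eye between 0.001 and 0.009 m and x of eyepiece in the frame of tray_eye between -0.01 and 0.01 m and y of eyepiece in the frame of tray_eye between -0.06 and -0.04 m and z of eyepiece in the frame of tray_eye between 0.001 and 0.009 m and horizontal distance between top_plate and magazine below 0.015 m and z of top_plate in the frame of magazine between 0.027 and 0.037 m and distance of each of oil_bottle, slip_box from where it was at the start of the episode below 0.025 m and angle between each of oil_bottle, slip_box's own z axis and vertical below 0.15 rad); the robot touches nothing.
It fails at once if the oil bottle or the white box is pushed away or knocked over (distance of any of oil_bottle, slip_box from where it was at the start of the episode above 0.03 m or angle between any of oil_bottle, slip_box's own z axis and vertical above 0.5 rad).
It fails at once if the top plate is taken out of the magazine (distance of top_plate from where it was at the start of the episode above 0.03 m).
It also fails if it takes over 112 s, if anything falls off the work surface, if the arm or the gripper's body presses on something with over 40 N, if the wrist force passes 120 N, or if a joint passes its speed limit or range.

## Working session

There is one attempt and no reset: what is moved stays moved. The work goes in short steps, Python scripts to look and compute and a tool call to move; the robot and the scene stay as the last step left them, time stands still between calls to the robot, and variables do not carry over. Pictures are saved under pics/ and viewed, and the job is handed in when it is done.

Besides the shell and the picture viewer there is one more tool, called after "Request:" as name(argument=value, ...) on one line, values as JSON. apply_moves: Moves the arm, as the interface text tells. Its arguments: {"type":"object","properties":{"increments":{"type":"array","items":{"type":"object","properties":{"grip":{"type":"number"},"travel":{"type":"array","items":{"type":"number"}},"turn":{"type":"number"}}}},"newtons":{"type":"number"}},"required":["increments"]}

```bash
mkdir -p pics; python3 - <<'E'
from bench import readout, viewer
import cv2
print(readout.get_state())
for n in ("scene","top","wrist"):
    c=viewer.read_camera(n); cv2.imwrite(f"pics/{n}0.png",c["color"])
    print(n,{k:(v.tolist() if hasattr(v,'tolist') else v) for k,v in c.items() if k!="color"})
E
```

```text
{'clock': 0.0, 'joint_positions': array([ 1.20679796,  0.69003281, -0.1945189 ,  1.56638386,  0.1573151 ,
        0.90251087, -0.21509162]), 'qd': array([ 8.44460569e-04,  9.74814947e-05,  1.52300279e-03, -1.31758279e-04,
        1.44162916e-03, -7.19643480e-04, -1.11090133e-04]), 'joint_efforts': array([-4.83769782e-04, -5.39599621e+01, -1.26689259e+00, -1.58539635e+01,
        9.04697052e-03,  9.39144316e-03,  2.20446049e-05]), 'tcp_pos': array([ 241.80563498, -575.59257852,  230.44311101]), 'orientation': array([-0.13994226,  0.69381809, -0.69249766,  0.13956939]), 'contact_force': array([-0.27931805,  0.66583862,  0.3235916 ]), 'torque': array([0.0134388 , 0.01161772, 0.01334666]), 'width': 85.43255404940759}
scene {'mtx': [[480.10796713206963, 0.0, 313.7176002111512], [0.0, 480.10796713206963, 238.58288663661304], [0.0, 0.0, 1.0]], 'eye': [893.8760412038206, 573.2366540647345, 591.353363717633], 'rotation': [0.10113146120498324, 0.4135870859270296, 0.8747645145920404, 0.23131189748796951]}
top {'mtx': [[555.5388270311041, 0.0, 317.1557865554534], [0.0, 555.5388270311041, 246.2790415403602], [0.0, 0.0, 1.0]], 'eye': [484.9554337827942, -15.504480887545766, 1025.4392114806722], 'rotation': [0.0553536462087967, -0.036191838660492935, -0.6984843080772267, 0.7125628365524278]}
wrist {'mtx': [[371.64829954431775, 0.0, 321.58331495660343], [0.0, 371.64829954431775, 243.56002665999745], [0.0, 0.0, 1.0]], 'T_tool_cam': [[0.0003681702630517248, -0.9544089116403706, -0.29850208346357754, -76.27382135732068], [-0.0001582297930453699, 0.2985020443581305, -0.9544089817669075, -141.6534219777382], [0.9999999197069896, 0.00039861692876647336, -4.111634837674633e-05, 0.18526319539313718], [0.0, 0.0, 0.0, 1.0]]}
```

View pics/scene0.png

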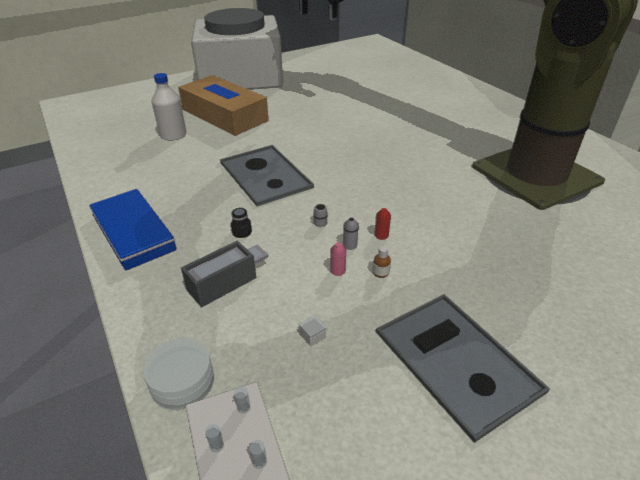

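View pics/top0.png

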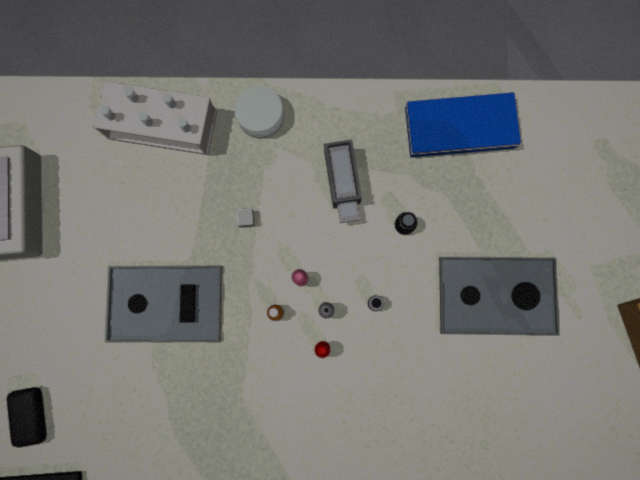

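View pics/wrist0.png

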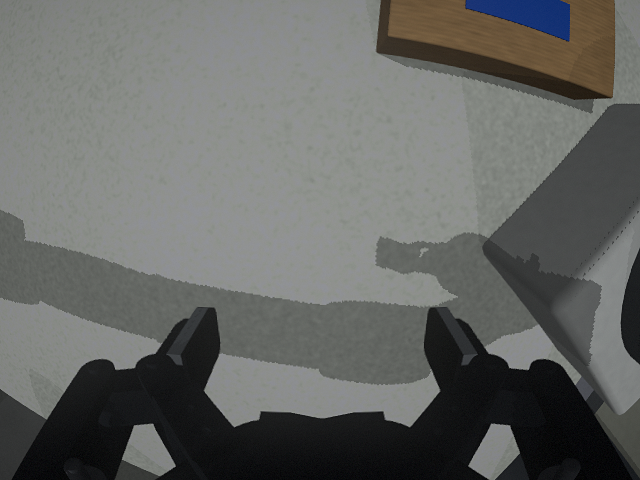

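The top view shows tray_eye on the right (pads at 470,296 and 526,296) and tray_slide on the left (rest at 189,303, pad at 137,303). The magazine is at (343,175) with the plate sticking out at (348,212), and the eyepiece is at (406,223).

Candidates for objective_long are grey (326,310), red (322,349) and pink (300,278). The grey one fits because the task rules out pink and red. The short objective is at (376,303).

```bash
cat > h.py <<'E'
import numpy as np, cv2
from scipy.spatial.transform import Rotation as R
from scipy.optimize import least_squares, minimize
from bench import readout, viewer, spotter
def grab(n,save=None):
    st=readout.get_state(); c=viewer.read_camera(n); c["st"]=st
    if n=="wrist":
        T=np.eye(4);T[:3,:3]=R.from_quat(st["orientation"]).as_matrix();T[:3,3]=st["tcp_pos"]
        c["T"]=T@c["T_tool_cam"]
    else:
        T=np.eye(4);T[:3,:3]=R.from_quat(c["rotation"]).as_matrix();T[:3,3]=c["eye"];c["T"]=T
    c["name"]=n
    if save: cv2.imwrite(f"pics/{save}.png",c["color"])
    return c
def proj(c,P):
    P=np.atleast_2d(P).astype(float); T=c["T"]; q=(P-T[:3,3])@T[:3,:3]
    q=q*[1,-1,-1]; K=c["mtx"]
    if c["name"]=="wrist":
        rho=np.hypot(q[:,0],q[:,1])+1e-12; th=np.arctan2(rho,q[:,2])
        return np.c_[K[0][0]*th*q[:,0]/rho+K[0][2],K[1][1]*th*q[:,1]/rho+K[1][2]]
    return np.c_[K[0][0]*q[:,0]/q[:,2]+K[0][2],K[1][1]*q[:,1]/q[:,2]+K[1][2]]
def ray_at_z(c,uv,z):
    uv=np.atleast_2d(uv).astype(float);K=c["mtx"]
    d=np.c_[(uv[:,0]-K[0][2])/K[0][0],(uv[:,1]-K[1][2])/K[1][1]]
    if c["name"]=="wrist":
        th=np.hypot(d[:,0],d[:,1])+1e-12; v=np.c_[np.sin(th)*d[:,0]/th,np.sin(th)*d[:,1]/th,np.cos(th)]
    else: v=np.c_[d,np.ones(len(d))]
    v=(v*[1,-1,-1])@c["T"][:3,:3].T; o=c["T"][:3,3]
    return o+v*((z-o[2])/v[:,2])[:,None]
def cyl(*rz):
    a=np.linspace(0,2*np.pi,40,endpoint=False)
    return np.vstack([np.c_[r*np.cos(a),r*np.sin(a),np.full(40,z)] for r,z in rz])
def box(x,y,z0,z1): return np.array([[sx*x/2,sy*y/2,z] for sx in(-1,1) for sy in (-1,1) for z in(z0,z1)])
M=dict(objective_long=cyl((14,0),(14,50),(6,62)),objective_short=cyl((14,0),(14,28),(12,40)),
 eyepiece=cyl((20,0),(20,22),(15,25),(15,48)),oil_bottle=cyl((15,0),(15,40),(8,58)),slip_box=box(31,31,0,26),
 tray_slide=box(140,210,0,10),tray_eye=box(140,210,0,10),magazine=box(110,52,0,54))
def hullmask(c,P):
    m=np.zeros((480,640),np.uint8); h=cv2.convexHull(proj(c,P).astype(np.float32)); cv2.fillConvexPoly(m,np.round(h*16).astype(np.int32),1,shift=4); return m>0
def rot(yaw): 
    return np.array([[np.cos(yaw),-np.sin(yaw),0],[np.sin(yaw),np.cos(yaw),0],[0,0,1]])
def fit(name,obs,z0=0,x0=None,yaw=None,model=None):
    """obs: list of (cam,mask). fits x,y(,yaw) by IoU"""
    P=M[name] if model is None else model
    c,m=obs[0]; ys,xs=np.nonzero(m)
    if x0 is None: x0=ray_at_z(c,[xs.mean(),ys.mean()],z0+P[:,2].max()*.6)[0,:2]
    def f(p):
        W=P@rot(p[2] if len(p)>2 else 0).T+[p[0],p[1],z0]; s=0
        for c,m in obs:
            h=hullmask(c,W); s+=1-(h&m).sum()/max((h|m).sum(),1)
        return s/len(obs)
    p0=np.r_[x0,[] if yaw is None else yaw]
    sx=np.vstack([p0]+[p0+np.eye(len(p0))[i]*(8 if i<2 else .15) for i in range(len(p0))])
    r=minimize(f,p0,method="Nelder-Mead",options=dict(initial_simplex=sx,xatol=.05,fatol=1e-4,maxiter=300))
    return r.x,1-r.fun
E
cat > s1.py <<'E'
from h import *
ct=grab("top");D={}
for n in M: D[n]=[(ct,d) for d in spotter.masks_of(n,"top")]
cs=grab("scene");E={}
for n in M: E[n]=[(cs,d) for d in spotter.masks_of(n,"scene")]
for n in M:
    for L,nm in((D,"top"),(E,"scene")):
        for c,d in L[n]: print(n,nm,round(d["conf"],2),np.round(d["box"]).tolist(),end="; ")
    print()
    yaw=None if n in("objective_long","objective_short","eyepiece","oil_bottle") else 0.
    for obs in ([D[n][:1]] if D[n] else [])+([E[n][:1]] if E[n] else [])+([D[n][:1]+E[n][:1]] if D[n] and E[n] else []):
        if obs: p,s=fit(n,[(c,d["pixels"]) for c,d in obs],yaw=yaw); print("   ",np.round(p,2),round(s,3))
for n in("plate","top_plate"):
    for c in("top","scene"): print(n,c,[(round(d["conf"],2),np.round(d["box"]).tolist()) for d in spotter.masks_of(n,c)])
a=cv2.resize(ct["color"][190:370,230:430],None,fx=4,fy=4,interpolation=2)[:600]
cv2.imwrite("pics/crop1.png",a)
E
python3 s1.py
```

```text
objective_long top 0.71 [317.0, 300.0, 333.0, 320.0]; objective_long top 0.63 [314.0, 344.0, 332.0, 357.0]; objective_long top 0.57 [292.0, 270.0, 312.0, 286.0]; objective_long scene 0.96 [374.0, 210.0, 389.0, 241.0]; objective_long scene 0.92 [330.0, 244.0, 347.0, 274.0]; objective_long scene 0.9 [344.0, 216.0, 359.0, 248.0]; 
    [497.53  -4.94] 0.836
    [433.45   1.9 ] 0.926
    [497.53  -4.94] 0.418
objective_short top 0.65 [367.0, 294.0, 386.0, 311.0]; objective_short scene 0.85 [313.0, 205.0, 330.0, 231.0]; objective_short scene 0.54 [250.0, 246.0, 270.0, 263.0]; 
    [513.99 -93.  ] 0.974
    [516.55 -94.5 ] 0.892
    [515.12 -93.25] 0.906
eyepiece top 0.73 [390.0, 211.0, 421.0, 235.0]; 
    [ 662.21 -149.32] 0.942
oil_bottle top 0.74 [268.0, 307.0, 284.0, 323.0]; oil_bottle top 0.16 [394.0, 211.0, 419.0, 233.0]; oil_bottle scene 0.67 [374.0, 247.0, 392.0, 276.0]; 
    [494.85  85.07] 0.818
    [492.54  83.55] 0.785
    [494.4   85.79] 0.795
slip_box top 0.6 [236.0, 208.0, 253.0, 227.0]; slip_box scene 0.61 [300.0, 318.0, 324.0, 347.0]; 
    [6.6738e+02 1.5033e+02 4.0000e-02]
[... 451 characters left out ...]
 [221.0, 146.0, 315.0, 207.0]; tray_eye scene 0.47 [186.0, 242.0, 256.0, 307.0]; 
    [ 5.3321e+02 -3.1667e+02  1.0000e-02] 0.979
    [ 536.59 -315.39    0.  ] 0.967
    [ 5.3432e+02 -3.1627e+02  1.0000e-02] 0.968
magazine top 0.87 [326.0, 140.0, 365.0, 211.0]; magazine scene 0.56 [186.0, 245.0, 256.0, 309.0]; 
    [ 7.4989e+02 -3.0320e+01  1.6000e-01] 0.429
    [ 7.5178e+02 -2.8410e+01  1.7000e-01] 0.763
    [ 7.5133e+02 -2.9620e+01  1.5000e-01] 0.588
plate top [(0.77, [339.0, 203.0, 359.0, 224.0])]
plate scene [(0.62, [250.0, 248.0, 272.0, 264.0]), (0.5, [298.0, 316.0, 324.0, 348.0])]
top_plate top [(0.8, [329.0, 144.0, 358.0, 199.0])]
top_plate scene [(0.81, [190.0, 251.0, 245.0, 280.0])]
```

View pics/crop1.png

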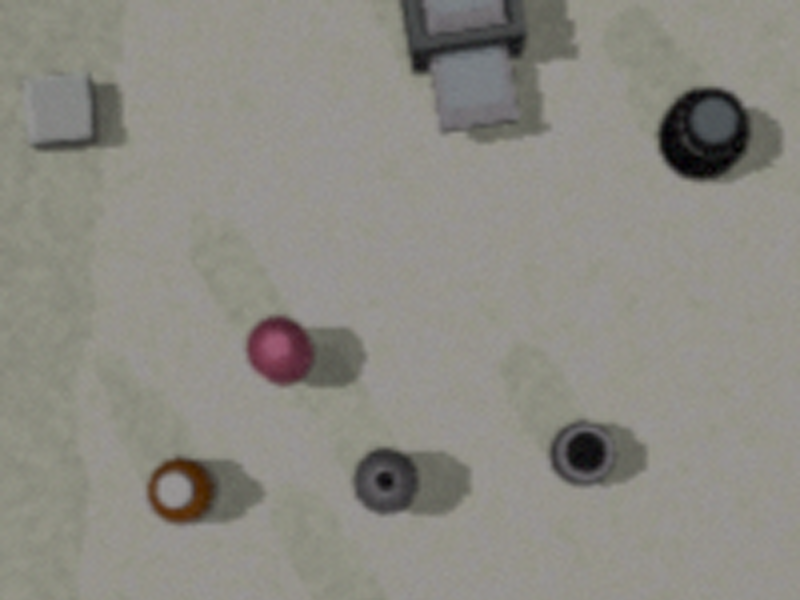

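The crop confirms it: the grey tapered one at crop (386,481) is the long objective, and pink (280,350) is a decoy. The short objective, with its wide lens, is at (583,453).

```bash
cat > s2.py <<'E'
from h import *
ct=grab("top");t=lambda n:spotter.masks_of(n,"top")
L=[d for d in t("objective_long") if abs(d["box"][1]-300)<8][0]; mg=t("magazine")[0];tp=t("top_plate")[0];pl=t("plate")[0];ey=t("eyepiece")[0]
cs=grab("scene");s=lambda n:spotter.masks_of(n,"scene")
Ls=[d for d in s("objective_long") if abs(d["box"][0]-344)<6][0];ms=[d for d in s("magazine")]; tps=s("top_plate")[0];es=s("eyepiece")
Pl=[d for d in s("plate") if d["box"][0]<280]
for o in ([(ct,L)],[(cs,Ls)],[(ct,L),(cs,Ls)]): print("long",fit("objective_long",[(c,d["pixels"]) for c,d in o]))
def hull(m):
    p=np.argwhere(m)[:,::-1].astype(np.int32);k=np.zeros((480,640),np.uint8);cv2.fillConvexPoly(k,cv2.convexHull(p),1);return k>0
print([ (d["conf"],d["box"]) for d in es])
mt=hull(mg["pixels"]|tp["pixels"]); mss=hull(ms[0]["pixels"]|tps["pixels"])
for o in ([(ct,mt)],[(cs,mss)],[(ct,mt),(cs,mss)]): print("mag",fit("magazine",o,yaw=.15,x0=[750,-30]))
front=box(34,36,24,32)
for o in ([(ct,pl)],[(ct,pl)]+[(cs,x) for x in Pl[:1]]): print("platefront",fit("",[(c,d["pixels"]) for c,d in o],yaw=.15,x0=[680,-40],model=front))
# pads: dark blobs
for c,nm in((ct,"top"),(cs,"scene")):
    g=c["color"].max(2)
    rois=dict(top=[("rest",170,280,208,328,16),("padS",122,288,153,318,5),("padE_small",455,280,486,312,5),("padE_big",506,276,546,316,5)],
      scene=[("rest",405,312,468,360,16),("padS",462,365,505,402,5),("padE_big",240,152,272,175,5),("padE_small",262,175,288,193,5)])[nm]
    for n,l,tt,r,b,z in rois:
        m=(g[tt:b,l:r]<50).astype(np.uint8); k,lab,stt,cen=cv2.connectedComponentsWithStats(m); i=1+np.argmax(stt[1:,4])
        print(nm,n,stt[i,:5].tolist(),np.round(ray_at_z(c,cen[i]+[l,tt],z)[0],1))
st=readout.get_state(); print(np.round(R.from_quat(st["orientation"]).as_matrix(),3))
E
python3 s2.py
```

```text
long (array([499.4050113,  -6.1737325]), np.float64(0.8371040723981901))
long (array([504.74840753,  -2.95865568]), np.float64(0.8747390396659708))
long (array([500.40974248,  -6.44724439]), np.float64(0.8474578630828631))
[(0.75, [231.2, 209.0, 250.3, 238.4])]
mag (array([ 7.49891789e+02, -3.04394773e+01,  1.75320954e-01]), np.float64(0.9673170731707317))
mag (array([ 7.51685877e+02, -2.80640155e+01,  1.87320601e-01]), np.float64(0.9653528289891926))
mag (array([ 7.51262401e+02, -2.95785344e+01,  1.81159368e-01]), np.float64(0.9545573767076078))
platefront (array([ 6.8e+02, -4.0e+01,  1.5e-01]), np.float64(0.0))
platefront (array([ 6.78273534e+02, -4.08710134e+01,  2.07163870e-01]), np.float64(0.29066666666666663))
top rest [10, 4, 17, 39, 608] [508.2 246.8  16. ]
top padS [6, 6, 20, 19, 287] [505.7 343.4   5. ]
top padE_small [6, 6, 19, 19, 296] [ 533.4 -266.4    5. ]
top padE_big [5, 6, 29, 28, 639] [ 534.4 -366.1    5. ]
scene rest [8, 7, 47, 34, 797] [514.8 254.9  16. ]
scene padS [7, 8, 27, 23, 451] [508.  346.7   5. ]
scene padE_big [6, 6, 21, 12, 186] [ 537.7 -361.     5. ]
scene padE_small [6, 4, 15, 9, 101] [ 535.9 -262.4    5. ]
[[-0.922  0.     0.387]
 [-0.387 -0.    -0.922]
 [-0.    -1.     0.   ]]
```

```bash
cat >> h.py <<'E'
def plan(*targets):
    """targets: (x,y,z,jawdeg) world; prints travel/turn from current pose"""
    st=readout.get_state();Rm=R.from_quat(st["orientation"]).as_matrix();z=Rm[:,2];j=np.degrees(np.arctan2(z[1],z[0]))
    print("t",round(st["clock"],2),"tcp",np.round(st["tcp_pos"],1),"jaw",round(j,2),"w",round(st["width"],1),"F",np.round(st["contact_force"],1),"tilt",np.round(Rm[2],3))
    for t in targets:
        d=np.array(t[:3])-st["tcp_pos"]; tu=((j-t[3])+180)%360-180
        print("  ->",t,"travel",np.round(Rm.T@d,1).tolist(),"turn",round(tu,1))
E
python3 -c "
from h import *
plan((515,-93.5,180,-90))"
```

```text
t 1.85 tcp [ 242.2 -576.2  231.3] jaw -67.21 w 85.6 F [ 1.  -0.7  0.6] tilt [-0. -1.  0.]
  -> (515, -93.5, 180, -90) travel [-438.5, 51.3, -339.3] turn 22.8
```

Request:
apply_moves(increments=[{"grip": 60, "travel": [-55, 6, -42], "turn": 5}, {"grip": 60, "travel": [-110, 13, -85], "turn": 12}, {"grip": 60, "travel": [-165, 19, -127], "turn": 22.8}, {"grip": 60, "travel": [-220, 26, -170], "turn": 22.8}, {"grip": 60, "travel": [-275, 32, -212], "turn": 22.8}, {"grip": 60, "travel": [-330, 38, -255], "turn": 22.8}, {"grip": 60, "travel": [-385, 45, -297], "turn": 22.8}, {"grip": 60, "travel": [-438.5, 51.3, -339.3], "turn": 22.8}], newtons=40)

```text
clock: 2.85
tcp_pos: [488.6, -141.2, 185.4]
orientation: [-0.0, -0.707, 0.707, -0.0]
contact_force: [0.7, -0.7, 0.2]
width: 60.0
```

Request:
apply_moves(increments=[{"grip": 60, "travel": [0, 0, 0], "turn": 0}, {"grip": 60, "travel": [0, 0, 0], "turn": 0}])

```text
clock: 3.1
tcp_pos: [487.2, -143.2, 185.3]
orientation: [0.0, -0.707, 0.707, -0.0]
contact_force: [0.1, -1.0, -0.4]
width: 60.0
```

```bash
python3 -c "
from h import *
plan((515,-93.5,180,-90))
c=grab('wrist','w1')
for n in ('objective_short','objective_long','oil_bottle','eyepiece'):
    for d in spotter.masks_of(n,'wrist'):
        p=fit(n,[(c,d['pixels'])]); print(n,round(d['conf'],2),np.round(d['box']),np.round(p[0],1),round(p[1],3))
"
```

```text
t 3.1 tcp [ 487.2 -143.2  185.3] jaw -89.97 w 60.0 F [ 0.1 -1.  -0.4] tilt [ 0.    -1.     0.001]
  -> (515, -93.5, 180, -90) travel [-27.8, 5.3, -49.6] turn 0.0
objective_short 0.89 [238. 176. 280. 208.] [514.9 -91.6] 0.967
objective_short 0.6 [  0. 144.  39. 263.] [462.6 201.1] 0.246
objective_long 0.91 [136. 192. 188. 237.] [500.9  -4.1] 0.958
objective_long 0.81 [ 86. 136. 136. 169.] [558.1  44.2] 0.947
objective_long 0.56 [145. 262. 192. 308.] [432.1   1.7] 0.934
oil_bottle 0.71 [ 60. 201. 108. 234.] [495.1  88.2] 0.864
eyepiece 0.87 [300.   2. 352.  41.] [ 662.9 -147.2] 0.968
```

View pics/w1.png

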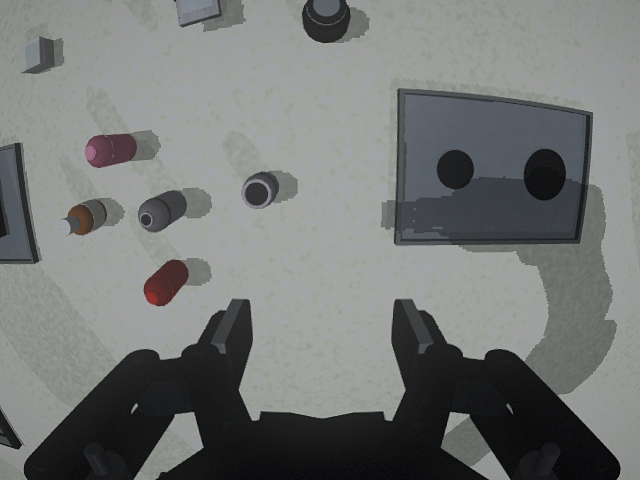

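Request:
apply_moves(increments=[{"grip": 55, "travel": [-28, 40, -50.5], "turn": 0}, {"grip": 55, "travel": [-28, 80, -50.5], "turn": 0}, {"grip": 55, "travel": [-28, 110, -50.5], "turn": 0}, {"grip": 55, "travel": [-28, 110, -50.5], "turn": 0}, {"grip": 55, "travel": [-28, 110, -50.5], "turn": 0}])

```text
clock: 3.98
tcp_pos: [515.8, -93.3, 76.3]
orientation: [-0.001, -0.707, 0.707, 0.0]
contact_force: [-0.1, 0.5, 0.4]
width: 55.2
```

```bash
python3 -c "
from h import *
c=grab('wrist','w2')
for n in ('objective_short',):
    for d in spotter.masks_of(n,'wrist'):
        p=fit(n,[(c,d['pixels'])]); print(n,round(d['conf'],2),np.round(d['box']),np.round(p[0],1),round(p[1],3))
plan((515,-92.3,5,-90))
"
```

```text
objective_short 0.61 [289. 237. 341. 304.] [515.2 -91.4] 0.949
t 4.08 tcp [516.3 -93.1  76.8] jaw -90.07 w 55.0 F [ 0.5 -0.3 -0.4] tilt [-0.003 -1.     0.001]
  -> (515, -92.3, 5, -90) travel [1.5, 71.8, -0.9] turn -0.1
```

View pics/w2.png

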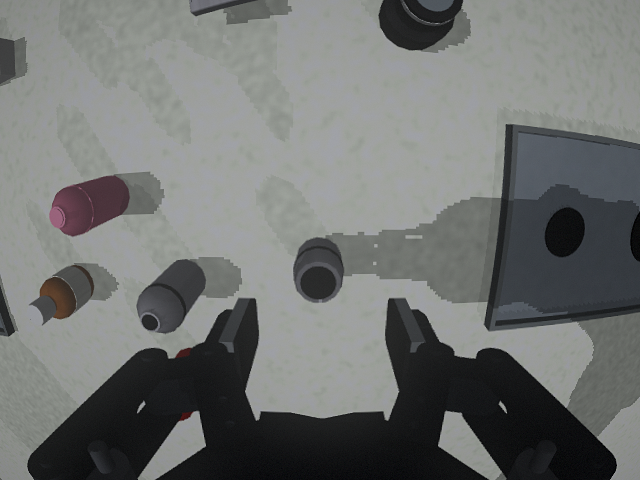

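The short objective (318,270) is centred between the fingers, so I'll descend and grip.

Request:
apply_moves(increments=[{"grip": 55, "travel": [1, 36, -1.3], "turn": 0}, {"grip": 55, "travel": [1, 72, -1.3], "turn": 0}, {"grip": 55, "travel": [1, 72, -1.3], "turn": 0}, {"grip": 25, "travel": [1, 72, -1.3], "turn": 0}, {"grip": 22, "travel": [1, 72, -1.3], "turn": 0}, {"grip": 22, "travel": [1, 72, -1.3], "turn": 0}, {"grip": 22, "travel": [1, 72, -1.3], "turn": 0}], newtons=40)

```text
clock: 4.95
tcp_pos: [515.6, -91.5, 5.2]
orientation: [-0.001, -0.707, 0.707, -0.001]
contact_force: [-0.6, -0.2, 7.6]
width: 26.5
```

```bash
python3 -c "
from h import *
plan((515,-92.3,100,-90),(534,-266,60,-90),(534,-266,10,-90))
"
```

```text
t 4.95 tcp [515.6 -91.5   5.2] jaw -90.02 w 26.5 F [-0.6 -0.2  7.6] tilt [-0.003 -1.     0.001]
  -> (515, -92.3, 100, -90) travel [0.3, -94.8, 0.9] turn -0.0
  -> (534, -266, 60, -90) travel [-18.7, -54.6, 174.6] turn -0.0
  -> (534, -266, 10, -90) travel [-18.5, -4.6, 174.5] turn -0.0
```

Request:
apply_moves(increments=[{"grip": 22, "travel": [0, -40, 0], "turn": 0}, {"grip": 22, "travel": [-5, -60, 40], "turn": 0}, {"grip": 22, "travel": [-10, -60, 85], "turn": 0}, {"grip": 22, "travel": [-14, -60, 130], "turn": 0}, {"grip": 22, "travel": [-18.7, -60, 174.6], "turn": 0}, {"grip": 22, "travel": [-18.7, -60, 174.6], "turn": 0}, {"grip": 22, "travel": [-18.7, -60, 174.6], "turn": 0}])

```text
clock: 5.82
tcp_pos: [533.0, -265.2, 63.9]
orientation: [0.0, 0.707, -0.707, 0.0]
contact_force: [-0.7, 0.0, -0.7]
width: 26.8
```

```bash
cat > pads.py <<'E'
from h import *
import sys
def dark(c,pred,z,r,save=None,thr=50):
    """dark blob near predicted world pt; r radius mm"""
    W=cyl((r*1.35,0))+[*pred,z]; m=hullmask(c,W); g=c["color"].max(2)
    b=((g<thr)&m).astype(np.uint8); k,lab,s,cen=cv2.connectedComponentsWithStats(b); i=1+np.argmax(s[1:,4])
    return (lab==i), s[i]
E
python3 -c "
from pads import *
c=grab('wrist','w3')
for n in ('objective_short','tray_eye'):
    for d in spotter.masks_of(n,'wrist'): print(n,round(d['conf'],2),np.round(d['box']))
plan((534,-266,60,-90))
"
```

```text
objective_short 0.83 [284. 282. 359. 384.]
tray_eye 0.9 [218. 140. 569. 370.]
t 5.97 tcp [ 533.3 -263.9   63.6] jaw -89.88 w 26.7 F [ 0.   0.1 -0. ] tilt [-0.    -1.    -0.001]
  -> (534, -266, 60, -90) travel [-0.7, 3.6, 2.1] turn 0.1
```

View pics/w3.png

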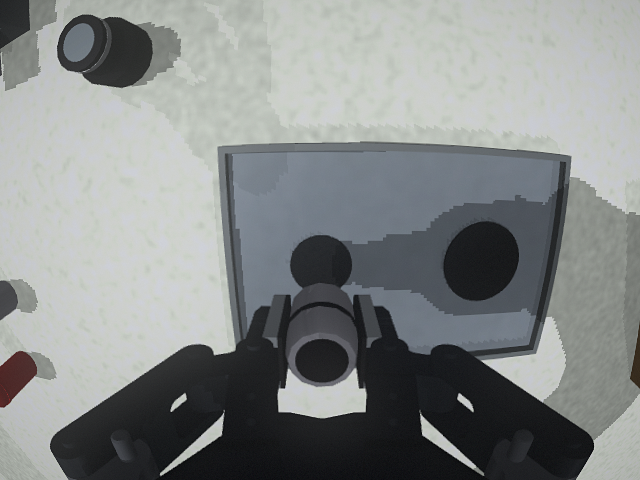

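```bash
python3 -c "
from pads import *
c=grab('wrist')
m,s=dark(c,(534.5,-365.5),5,26,thr=45); print(s, fit('',[(c,m)],model=cyl((26,5)),x0=[534,-365]))
m,s=dark(c,(534.5,-265.5),5,18,thr=45); print(s)
top=ray_at_z(c,[321,235],5); print('far edge of small pad',top)
d=[d for d in spotter.masks_of('tray_eye','wrist')][0]['pixels']
h=cv2.convexHull(np.argwhere(d)[:,::-1].astype(np.int32)).reshape(-1,2)
im=c['color'].copy()
for P,col in ((cyl((18,5))+[534.5,-265.5,0],(0,255,0)),(cyl((26,5))+[534.5,-365.5,0],(0,255,0)),(cyl((14,62.5))+[533.3,-263.9,0],(0,0,255))):
    cv2.polylines(im,[np.round(proj(c,P)).astype(int)],True,col)
print(fit('tray_eye',[(c,d)],x0=[534,-316],yaw=0.))
cv2.imwrite('pics/o3.png',im)
"
```

```text
[ 446  223   74   78 4548] (array([ 534.60351872, -364.09725893]), np.float64(0.9703245089666951))
[ 294  236   60   52 1639]
far edge of small pad [[ 552.07590674 -263.59497448    5.        ]]
(array([ 5.37399278e+02, -3.14453495e+02,  5.56024439e-04]), np.float64(0.8313138379739751))
```

View pics/o3.png

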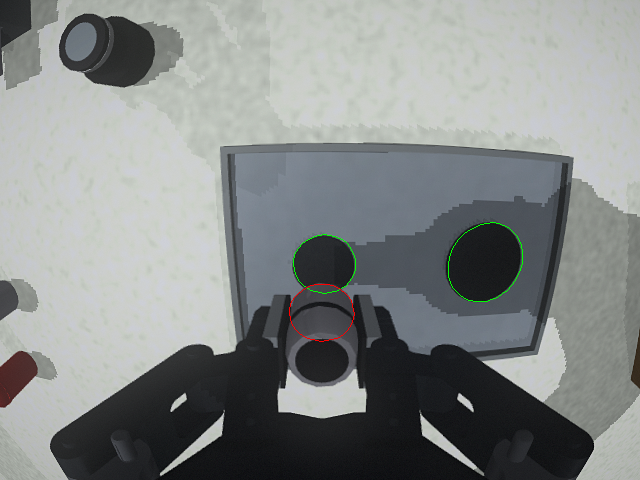

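```bash
python3 -c "
from h import *
plan((534.8,-264.8,11,-90))"
```

```text
t 6.08 tcp [ 533.3 -264.3   63.4] jaw -89.89 w 26.2 F [-0.7 -0.2 -0.6] tilt [ 0.    -1.    -0.001]
  -> (534.8, -264.8, 11, -90) travel [-1.5, 52.4, 0.5] turn 0.1
```

Request:
apply_moves(increments=[{"grip": 22, "travel": [-1.5, 25, 0.5], "turn": 0}, {"grip": 22, "travel": [-1.5, 42, 0.5], "turn": 0}, {"grip": 22, "travel": [-1.5, 49, 0.5], "turn": 0}, {"grip": 22, "travel": [-1.5, 52, 0.5], "turn": 0}, {"grip": 22, "travel": [-1.5, 52.3, 0.5], "turn": 0}, {"grip": 22, "travel": [-1.5, 52.3, 0.5], "turn": 0}])

```text
clock: 6.82
tcp_pos: [534.9, -266.5, 11.5]
orientation: [-0.0, -0.707, 0.707, -0.0]
contact_force: [-0.7, -0.1, -0.8]
width: 26.7
```

```bash
python3 -c "
from h import *
plan((534.8,-264.8,10,-90))"
```

```text
t 6.83 tcp [ 534.9 -266.5   11.5] jaw -90.01 w 26.7 F [-0.7 -0.1 -0.8] tilt [-0.001 -1.     0.001]
  -> (534.8, -264.8, 10, -90) travel [0.1, 1.5, -1.7] turn -0.0
```

Request:
apply_moves(increments=[{"grip": 22, "travel": [0, 1.2, -0.8], "turn": 0}, {"grip": 22, "travel": [0, 1.2, -0.8], "turn": 0}, {"grip": 34, "travel": [0, 1.2, -0.8], "turn": 0}, {"grip": 50, "travel": [0, 1.2, -0.8], "turn": 0}, {"grip": 50, "travel": [0, -20, -0.8], "turn": 0}, {"grip": 50, "travel": [0, -60, -0.8], "turn": 0}, {"grip": 60, "travel": [0, -90, -0.8], "turn": 0}, {"grip": 60, "travel": [0, -90, -0.8], "turn": 0}])

```text
clock: 7.82
tcp_pos: [536.6, -266.4, 104.8]
orientation: [-0.002, -0.706, 0.708, -0.002]
contact_force: [0.7, -0.2, -0.1]
width: 60.2
```

```bash
python3 -c "
from h import *
plan((662.7,-148,90,-90),(662.7,-148,8,-90))
c=grab('wrist','w4')
for n in ('objective_short',):
    for d in spotter.masks_of(n,'wrist'):
        p=fit(n,[(c,d['pixels'])],z0=5); print(n,round(d['conf'],2),np.round(d['box']),np.round(p[0],1),round(p[1],3))
"
```

```text
t 7.83 tcp [ 536.6 -266.4  104.8] jaw -90.02 w 60.2 F [ 0.7 -0.2 -0.1] tilt [-0.006 -1.     0.003]
  -> (662.7, -148, 90, -90) travel [-126.0, 15.2, -118.5] turn -0.0
  -> (662.7, -148, 8, -90) travel [-125.5, 97.2, -118.7] turn -0.0
objective_short 0.82 [294. 232. 345. 288.] [ 534.5 -265.7] 0.919
```

View pics/w4.png

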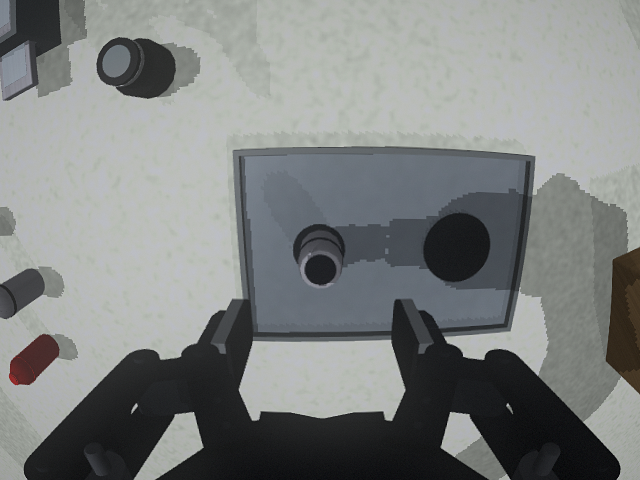

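The short objective stands centred on its pad (320,255). Eyepiece next.

Request:
apply_moves(increments=[{"grip": 65, "travel": [-42, 5, -40], "turn": 0}, {"grip": 65, "travel": [-84, 10, -79], "turn": 0}, {"grip": 65, "travel": [-126, 15, -118.5], "turn": 0}, {"grip": 65, "travel": [-126, 15, -118.5], "turn": 0}, {"grip": 65, "travel": [-126, 15, -118.5], "turn": 0}, {"grip": 65, "travel": [-126, 15, -118.5], "turn": 0}])

```text
clock: 8.68
tcp_pos: [659.0, -149.1, 85.6]
orientation: [-0.0, -0.707, 0.708, 0.002]
contact_force: [0.3, -0.3, -0.5]
width: 65.0
```

```bash
python3 -c "
from h import *
c=grab('wrist','w5')
for n in ('eyepiece','magazine','plate'):
    for d in spotter.masks_of(n,'wrist'):
        print(n,round(d['conf'],2),np.round(d['box']),end='')
        if n=='eyepiece': p=fit(n,[(c,d['pixels'])]); print(np.round(p[0],1),round(p[1],3))
plan((662.7,-148,7,-90))
"
```

```text
eyepiece 0.59 [281. 213. 350. 297.][ 663.1 -146.7] 0.948
magazine 0.82 [ 46.   8. 188. 227.]plate 0.92 [112. 206. 173. 264.]t 8.88 tcp [ 660.  -148.    86.2] jaw -90.09 w 64.8 F [ 0.3  0.  -0.4] tilt [ 0. -1.  0.]
  -> (662.7, -148, 7, -90) travel [-2.7, 79.2, -0.1] turn -0.1
```

View pics/w5.png

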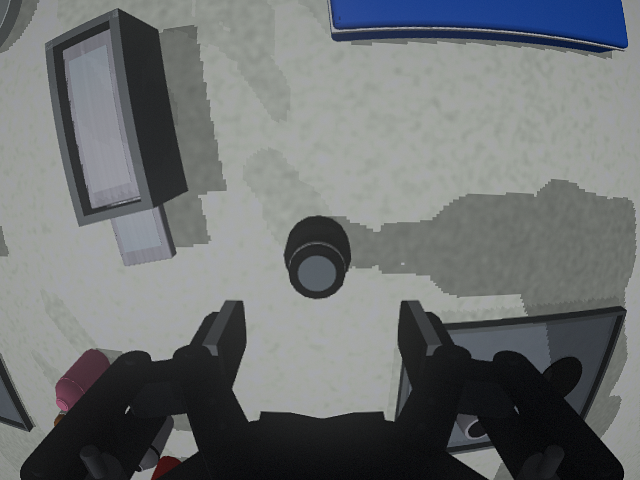

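Request:
apply_moves(increments=[{"grip": 65, "travel": [-3, 40, 0.5], "turn": 0}, {"grip": 65, "travel": [-3, 78, 0.5], "turn": 0}, {"grip": 65, "travel": [-3, 78, 0.5], "turn": 0}, {"grip": 38, "travel": [-3, 79, 0.5], "turn": 0}, {"grip": 34, "travel": [-3, 79, 0.5], "turn": 0}, {"grip": 34, "travel": [-3, 79, 0.5], "turn": 0}, {"grip": 34, "travel": [-3, 79, 0.5], "turn": 0}], newtons=45)

```text
clock: 9.75
tcp_pos: [665.1, -147.9, 9.2]
orientation: [-0.001, -0.707, 0.707, -0.001]
contact_force: [0.1, -0.1, 7.1]
width: 37.7
```

```bash
python3 -c "
from h import *
plan((662.7,-148,90,-90),(534.5,-364.8,90,-90))"
```

```text
t 9.75 tcp [ 665.1 -147.9    9.2] jaw -90.02 w 37.7 F [ 0.1 -0.1  7.1] tilt [-0.004 -1.     0.001]
  -> (662.7, -148, 90, -90) travel [2.1, -80.8, 0.1] turn -0.0
  -> (534.5, -364.8, 90, -90) travel [130.3, -81.0, 217.0] turn -0.0
```

Request:
apply_moves(increments=[{"grip": 34, "travel": [0, -40, 0], "turn": 0}, {"grip": 34, "travel": [15, -75, 25], "turn": 0}, {"grip": 34, "travel": [45, -80, 72], "turn": 0}, {"grip": 34, "travel": [72, -80, 120], "turn": 0}, {"grip": 34, "travel": [100, -80, 168], "turn": 0}, {"grip": 34, "travel": [130, -80, 217], "turn": 0}, {"grip": 34, "travel": [130, -80, 217], "turn": 0}, {"grip": 34, "travel": [130, -80, 217], "turn": 0}])

```text
clock: 10.75
tcp_pos: [533.7, -364.2, 87.4]
orientation: [0.001, 0.707, -0.707, 0.0]
contact_force: [0.7, 0.6, -1.2]
width: 37.8
```

Request:
apply_moves(increments=[{"grip": 34, "travel": [0, 0, 0], "turn": 0}, {"grip": 34, "travel": [0, 0, 0], "turn": 0}])

```text
clock: 11.0
tcp_pos: [534.6, -362.8, 87.1]
orientation: [-0.001, 0.707, -0.707, 0.001]
contact_force: [-0.1, 0.9, -0.7]
width: 38.0
```

```bash
python3 -c "
from h import *
c=grab('wrist','w6')
plan((536.5,-364.8,60,-90),(536.5,-364.8,14.5,-90))
im=c['color'].copy()
t=c['st']['tcp_pos']
for P,col in ((cyl((26,5))+[534.5,-364.8,0],(0,255,0)),(cyl((15,48))+[t[0]-2,t[1],t[2]-9],(0,0,255)),(cyl((20,0))+[t[0]-2,t[1],t[2]-9],(0,0,255))):
    cv2.polylines(im,[np.round(proj(c,P)).astype(int)],True,col)
cv2.imwrite('pics/w6.png',im)"
```

```text
t 11.05 tcp [ 534.4 -363.2   87.1] jaw -89.89 w 37.8 F [ 0.4 -0.  -0.2] tilt [-0. -1. -0.]
  -> (536.5, -364.8, 60, -90) travel [-2.1, 27.1, 1.6] turn 0.1
  -> (536.5, -364.8, 14.5, -90) travel [-2.1, 72.6, 1.7] turn 0.1
```

View pics/w6.png

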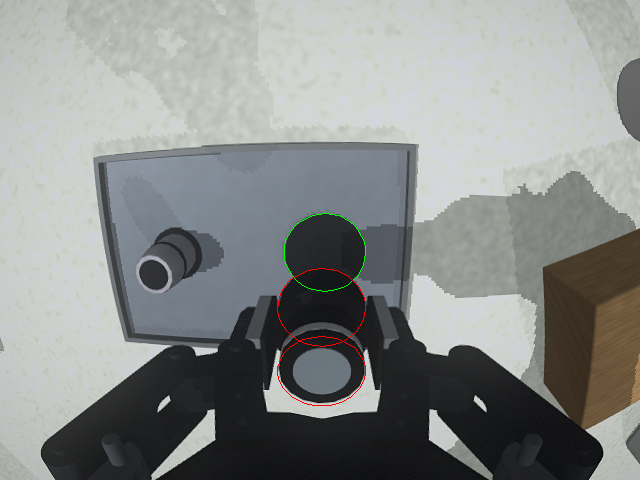

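Request:
apply_moves(increments=[{"grip": 34, "travel": [-2, 30, 1.7], "turn": 0}, {"grip": 34, "travel": [-2, 55, 1.7], "turn": 0}, {"grip": 34, "travel": [-2, 66, 1.7], "turn": 0}, {"grip": 34, "travel": [-2, 71, 1.7], "turn": 0}, {"grip": 34, "travel": [-2, 71, 1.7], "turn": 0}, {"grip": 34, "travel": [-2, 71, 1.7], "turn": 0}])

```text
clock: 11.8
tcp_pos: [536.1, -366.5, 16.9]
orientation: [-0.001, -0.707, 0.707, -0.0]
contact_force: [-0.4, 0.2, -1.0]
width: 38.2
```

```bash
python3 -c "
from h import *
plan((536.5,-364.8,14.3,-90))"
```

```text
t 11.8 tcp [ 536.1 -366.5   16.9] jaw -90.01 w 38.2 F [-0.4  0.2 -1. ] tilt [-0.001 -1.     0.001]
  -> (536.5, -364.8, 14.3, -90) travel [-0.4, 2.6, -1.7] turn -0.0
```

Request:
apply_moves(increments=[{"grip": 34, "travel": [0, 1.4, -0.8], "turn": 0}, {"grip": 34, "travel": [0, 2.2, -0.8], "turn": 0}, {"grip": 34, "travel": [0, 2.2, -0.8], "turn": 0}, {"grip": 46, "travel": [0, 2.2, -0.8], "turn": 0}, {"grip": 60, "travel": [0, 2.2, -0.8], "turn": 0}, {"grip": 60, "travel": [0, -20, -0.8], "turn": 0}, {"grip": 60, "travel": [0, -60, -0.8], "turn": 0}, {"grip": 60, "travel": [0, -110, -0.8], "turn": 0}])

```text
clock: 12.8
tcp_pos: [535.2, -365.2, 127.9]
orientation: [-0.0, 0.707, -0.707, -0.0]
contact_force: [1.6, -0.4, 0.0]
width: 60.2
```

```bash
python3 -c "
from h import *
c=grab('wrist','w7')
for n in ('objective_short','eyepiece'):
    for d in spotter.masks_of(n,'wrist')[:1]:
        p=fit(n,[(c,d['pixels'])],z0=5); print(n,round(d['conf'],2),np.round(d['box']),np.round(p[0],1),round(p[1],3))
plan((500.8,-5,140,-90))"
```

```text
objective_short 0.74 [156. 221. 209. 268.] [ 534.9 -266.2] 0.933
eyepiece 0.81 [295. 212. 355. 281.] [ 533.7 -365.2] 0.951
t 12.95 tcp [ 537.9 -366.9  130.8] jaw -90.03 w 60.0 F [ 0.  -1.  -1.1] tilt [-0.007 -1.     0.004]
  -> (500.8, -5, 140, -90) travel [37.2, -11.1, -361.8] turn -0.0
```

View pics/w7.png

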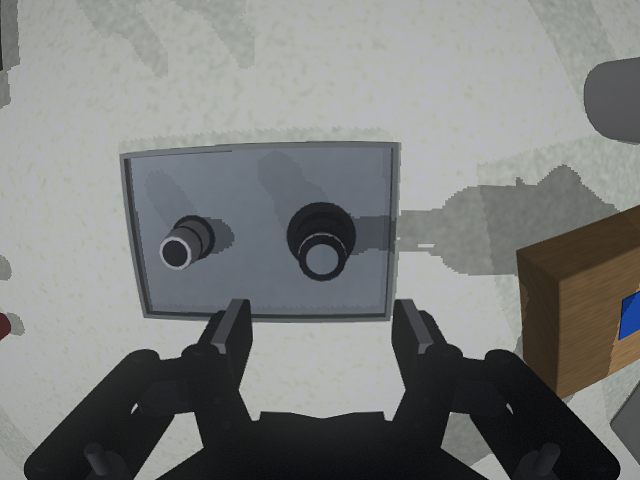

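The eyepiece stands upright on the large pad (322,240), and its measured position matches. Now over to the grey long objective.

Request:
apply_moves(increments=[{"grip": 50, "travel": [5, -11, -50], "turn": 0}, {"grip": 50, "travel": [10, -11, -100], "turn": 0}, {"grip": 50, "travel": [16, -11, -150], "turn": 0}, {"grip": 50, "travel": [21, -11, -200], "turn": 0}, {"grip": 50, "travel": [26, -11, -250], "turn": 0}, {"grip": 50, "travel": [32, -11, -305], "turn": 0}, {"grip": 50, "travel": [37, -11, -361.8], "turn": 0}, {"grip": 50, "travel": [37, -11, -361.8], "turn": 0}])

```text
clock: 13.95
tcp_pos: [497.7, 3.0, 136.9]
orientation: [-0.004, 0.708, -0.706, 0.003]
contact_force: [0.4, -0.9, 0.3]
width: 49.9
```

Request:
apply_moves(increments=[{"grip": 50, "travel": [0, 0, 0], "turn": 0}, {"grip": 50, "travel": [0, 0, 0], "turn": 0}])

```text
clock: 14.2
tcp_pos: [498.6, -5.5, 137.0]
orientation: [-0.001, -0.707, 0.708, 0.001]
contact_force: [-0.4, 0.2, 0.4]
width: 50.5
```

```bash
python3 -c "
from h import *
c=grab('wrist','w8')
for n in ('objective_long','oil_bottle'):
    for d in spotter.masks_of(n,'wrist'):
        p=fit(n,[(c,d['pixels'])]); print(n,round(d['conf'],2),np.round(d['box']),np.round(p[0],1),round(p[1],3))
plan((500.8,-5,14,-90))"
```

```text
objective_long 0.95 [220. 141. 270. 181.] [558.   44.4] 0.915
objective_long 0.86 [295. 211. 343. 269.] [501.1  -3.7] 0.939
objective_long 0.62 [295. 295. 333. 357.] [432.5   2.3] 0.925
oil_bottle 0.88 [171. 220. 223. 268.] [495.6  86.6] 0.881
t 14.35 tcp [498.6  -5.  137. ] jaw -90.16 w 50.1 F [-0.1 -0.2  0.2] tilt [-0.    -1.     0.001]
  -> (500.8, -5, 14, -90) travel [-2.2, 123.0, -0.1] turn -0.2
```

View pics/w8.png

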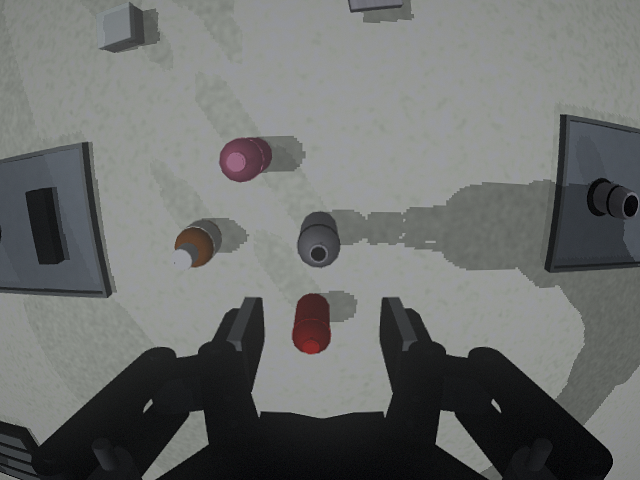

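The grey long objective (319,239) sits between the fingers, with the red decoy at (312,323) and pink at (243,160). I'll go straight down on the grey one.

Request:
apply_moves(increments=[{"grip": 52, "travel": [-2.5, 45, -0.6], "turn": 0}, {"grip": 52, "travel": [-2.5, 90, -0.6], "turn": 0}, {"grip": 52, "travel": [-2.5, 122, -0.6], "turn": 0}, {"grip": 52, "travel": [-2.5, 122, -0.6], "turn": 0}, {"grip": 25, "travel": [-2.5, 122, -0.6], "turn": 0}, {"grip": 22, "travel": [-2.5, 122, -0.6], "turn": 0}, {"grip": 22, "travel": [-2.5, 122, -0.6], "turn": 0}, {"grip": 22, "travel": [-2.5, 122, -0.6], "turn": 0}], newtons=45)

```text
clock: 15.35
tcp_pos: [502.1, -3.1, 16.4]
orientation: [-0.001, -0.707, 0.707, -0.001]
contact_force: [0.2, -0.5, 7.3]
width: 26.7
```

```bash
python3 -c "
from h import *
plan((500.8,-5,110,-90),(506.5,344,110,-90))"
```

```text
t 15.35 tcp [502.1  -3.1  16.4] jaw -90.02 w 26.7 F [ 0.2 -0.5  7.3] tilt [-0.003 -1.     0.   ]
  -> (500.8, -5, 110, -90) travel [1.0, -93.6, 1.9] turn -0.0
  -> (506.5, 344, 110, -90) travel [-4.5, -93.7, -347.1] turn -0.0
```

Request:
apply_moves(increments=[{"grip": 22, "travel": [0, -50, 0], "turn": 0}, {"grip": 22, "travel": [0, -100, 0], "turn": 0}, {"grip": 22, "travel": [0, -100, 0], "turn": 0}, {"grip": 22, "travel": [-1, -100, -50], "turn": 0}, {"grip": 22, "travel": [-2, -100, -105], "turn": 0}, {"grip": 22, "travel": [-3, -100, -160], "turn": 0}, {"grip": 22, "travel": [-4, -100, -220], "turn": 0}, {"grip": 22, "travel": [-4.5, -100, -275], "turn": 0}])

```text
clock: 16.35
tcp_pos: [504.7, 274.2, 114.0]
orientation: [0.001, -0.707, 0.707, 0.0]
contact_force: [0.4, 0.0, -1.2]
width: 26.9
```

```bash
python3 -c "
from h import *
plan((506.5,344,90,-90))"
```

```text
t 16.35 tcp [504.7 274.2 114. ] jaw -89.95 w 26.9 F [ 0.4  0.  -1.2] tilt [ 0.001 -1.     0.001]
  -> (506.5, 344, 90, -90) travel [-1.9, 23.9, -69.8] turn 0.0
```

Request:
apply_moves(increments=[{"grip": 22, "travel": [-1, 8, -35], "turn": 0}, {"grip": 22, "travel": [-2, 16, -68], "turn": 0}, {"grip": 22, "travel": [-2, 24, -68], "turn": 0}, {"grip": 22, "travel": [-2, 24, -68], "turn": 0}, {"grip": 22, "travel": [-2, 24, -68], "turn": 0}])

```text
clock: 16.98
tcp_pos: [507.9, 338.1, 90.8]
orientation: [-0.001, -0.707, 0.708, 0.001]
contact_force: [-0.1, -0.2, -0.5]
width: 26.9
```

```bash
python3 -c "
from pads import *
c=grab('wrist')
plan((506.8,344.5,22.4,-90))
im=c['color'].copy(); t=c['st']['tcp_pos']
T=np.array([506.8,294.8,0]);Y=rot(.02)
for P,col in (((cyl((18,5))+[0,50,0])@Y.T+T,(0,255,0)),((np.array([[-35,-58,16],[35,-58,16],[35,-32,16],[-35,-32,16]]))@Y.T+T,(0,255,0)),(cyl((6,62))+[t[0]-1.2,t[1],t[2]-16],(0,0,255)),(cyl((14,50))+[t[0]-1.2,t[1],t[2]-16],(0,0,255))):
    cv2.polylines(im,[np.round(proj(c,P)).astype(int)],True,col)
cv2.imwrite('pics/w9.png',im)"
```

```text
t 17.02 tcp [508.1 338.5  91.1] jaw -90.12 w 26.6 F [ 0.6  0.1 -1.2] tilt [-0.    -1.     0.001]
  -> (506.8, 344.5, 22.4, -90) travel [1.3, 68.7, -6.1] turn -0.1
```

View pics/w9.png

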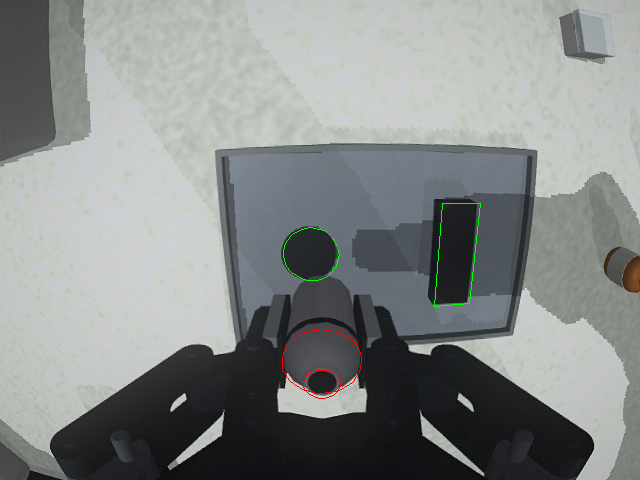

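Request:
apply_moves(increments=[{"grip": 22, "travel": [1, 30, -6.3], "turn": 0}, {"grip": 22, "travel": [1, 52, -6.3], "turn": 0}, {"grip": 22, "travel": [1, 64, -6.3], "turn": 0}, {"grip": 22, "travel": [1, 67.5, -6.3], "turn": 0}, {"grip": 22, "travel": [1, 67.5, -6.3], "turn": 0}, {"grip": 22, "travel": [1, 67.5, -6.3], "turn": 0}])

```text
clock: 17.77
tcp_pos: [507.2, 346.6, 24.3]
orientation: [0.001, 0.707, -0.707, 0.0]
contact_force: [0.0, -0.6, -1.2]
width: 26.9
```

```bash
python3 -c "
from h import *
plan((507,345,21.4,-90))"
```

```text
t 17.77 tcp [507.2 346.6  24.3] jaw -90.02 w 26.9 F [ 0.  -0.6 -1.2] tilt [-0.001 -1.    -0.001]
  -> (507, 345, 21.4, -90) travel [0.2, 2.9, 1.6] turn -0.0
```

Request:
apply_moves(increments=[{"grip": 22, "travel": [0, 1.5, 1], "turn": 0}, {"grip": 22, "travel": [0, 2.6, 1], "turn": 0}, {"grip": 22, "travel": [0, 2.6, 1], "turn": 0}, {"grip": 34, "travel": [0, 2.6, 1], "turn": 0}, {"grip": 50, "travel": [0, 2.6, 1], "turn": 0}, {"grip": 50, "travel": [0, -20, 1], "turn": 0}, {"grip": 50, "travel": [0, -60, 1], "turn": 0}, {"grip": 50, "travel": [0, -110, 1], "turn": 0}])

```text
clock: 18.77
tcp_pos: [505.9, 345.0, 133.6]
orientation: [0.001, -0.707, 0.708, 0.001]
contact_force: [-1.0, 0.3, 0.3]
width: 49.9
```

```bash
python3 -c "
from h import *
c=grab('wrist','w10')
for n in ('objective_long',):
    for d in spotter.masks_of(n,'wrist')[:2]:
        p=fit(n,[(c,d['pixels'])],z0=5); print(n,round(d['conf'],2),np.round(d['box']),np.round(p[0],1),round(p[1],3))
im=c['color'].copy()
T=np.array([506.3,294.8,0]);Y=rot(.02)
for P,col in (((cyl((18,5))+[0,50,0])@Y.T+T,(0,255,0)),((np.array([[-35,-58,16],[35,-58,16],[35,-32,16],[-35,-32,16]]))@Y.T+T,(0,255,0))):
    cv2.polylines(im,[np.round(proj(c,P)).astype(int)],True,col)
cv2.imwrite('pics/w10.png',im)
plan((664,-43,110,-79.7),)"
```

```text
objective_long 0.72 [623. 172. 636. 200.] [557.8  48.8] 0.945
objective_long 0.64 [300. 218. 342. 277.] [505.7 345.3] 0.938
t 18.88 tcp [510.  347.3 138.6] jaw -90.03 w 50.1 F [ 0.5 -0.2  0.4] tilt [-0.009 -1.    -0.006]
  -> (664, -43, 110, -79.7) travel [-153.9, 27.7, 390.4] turn -10.3
```

View pics/w10.png

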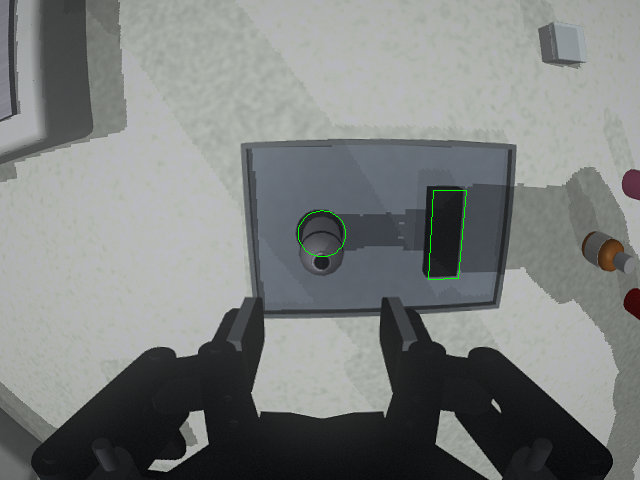

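Request:
apply_moves(increments=[{"grip": 60, "travel": [-17, 0, 55], "turn": 0}, {"grip": 60, "travel": [-34, 0, 110], "turn": 0}, {"grip": 60, "travel": [-52, 0, 165], "turn": 0}, {"grip": 60, "travel": [-70, 0, 222], "turn": -5}, {"grip": 60, "travel": [-88, 0, 278], "turn": -10.3}, {"grip": 60, "travel": [-110, 0, 334], "turn": -10.3}, {"grip": 60, "travel": [-140, 0, 390], "turn": -10.3}, {"grip": 60, "travel": [-140, 0, 390], "turn": -10.3}])

```text
clock: 19.88
tcp_pos: [648.0, -53.4, 133.0]
orientation: [0.059, -0.703, 0.707, -0.06]
contact_force: [-1.4, 0.6, 0.4]
width: 60.1
```

Request:
apply_moves(increments=[{"grip": 60, "travel": [0, 0, 0], "turn": 0}, {"grip": 60, "travel": [0, 0, 0], "turn": 0}])

```text
clock: 20.12
tcp_pos: [645.9, -42.0, 133.1]
orientation: [-0.065, 0.705, -0.704, 0.064]
contact_force: [-0.3, 0.7, -0.8]
width: 60.6
```

```bash
cat > s3.py <<'E'
from h import *
import sys
c=grab('wrist',sys.argv[1])
def hull(m):
    p=np.argwhere(m)[:,::-1].astype(np.int32);k=np.zeros((480,640),np.uint8);cv2.fillConvexPoly(k,cv2.convexHull(p),1);return k>0
D={n:spotter.masks_of(n,'wrist') for n in('magazine','top_plate','plate')}
for n in D: print(n,[(round(d['conf'],2),np.round(d['box']).tolist()) for d in D[n]])
p,s=fit('magazine',[(c,hull(D['magazine'][0]['pixels']|D['top_plate'][0]['pixels']))],yaw=.18,x0=[750,-30]); print('mag',p,s)
q,s=fit('',[(c,D['plate'][0]['pixels'])],yaw=.18,x0=[680,-42],model=box(34,36,24,32)); print('front',q,s)
im=c['color'].copy()
for P,col in ((box(110,52,54,54)[[0,2,6,4]]@rot(p[2]).T+[p[0],p[1],0],(0,0,255)),(box(34,36,32,32)[[0,2,6,4]]@rot(q[2]).T+[q[0],q[1],0],(0,255,0))):
    cv2.polylines(im,[np.round(proj(c,P)).astype(int)],True,col)
cv2.imwrite(f'pics/{sys.argv[1]}.png',im)
plan((679.7,-42.4,19,-79.7))
E
python3 s3.py w11
```

```text
magazine [(0.92, [284.0, 0.0, 375.0, 178.0]), (0.19, [573.0, 363.0, 617.0, 413.0])]
top_plate [(0.8, [297.0, 12.0, 361.0, 162.0])]
plate [(0.86, [303.0, 165.0, 357.0, 223.0])]
mag [ 7.49732704e+02 -2.80906359e+01  1.81086915e-01] 0.9775700934579439
front [ 6.76542800e+02 -4.12329975e+01  1.78829395e-01] 0.8432732316227461
t 20.32 tcp [646.4 -43.3 133.6] jaw -79.6 w 59.8 F [0.  0.2 1. ] tilt [ 0. -1. -0.]
  -> (679.7, -42.4, 19, -79.7) travel [-33.0, 114.5, 5.2] turn 0.1
```

View pics/w11.png

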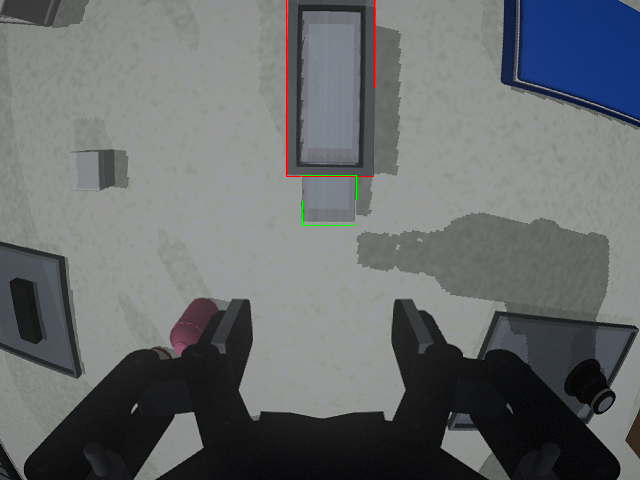

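Request:
apply_moves(increments=[{"grip": 60, "travel": [-16, 25, 2], "turn": 0}, {"grip": 60, "travel": [-32.3, 60, 4], "turn": 0}, {"grip": 60, "travel": [-32.3, 72, 4], "turn": 0}, {"grip": 60, "travel": [-32.3, 72, 4], "turn": 0}, {"grip": 60, "travel": [-32.3, 72, 4], "turn": 0}])

```text
clock: 20.95
tcp_pos: [679.4, -42.9, 62.9]
orientation: [0.063, -0.704, 0.704, -0.064]
contact_force: [0.4, -0.1, 0.4]
width: 60.1
```

```bash
python3 s3.py w12; python3 -c "
from h import *
plan((679,-41.3,18,-79.7))"
```

```text
magazine [(0.74, [251.0, 9.0, 381.0, 270.0])]
top_plate [(0.69, [270.0, 34.0, 360.0, 251.0])]
plate [(0.77, [281.0, 272.0, 349.0, 313.0])]
mag [ 7.50335185e+02 -2.78466388e+01  1.70860692e-01] 0.9704491369702082
front [ 6.67978873e+02 -4.21093780e+01  1.62314088e-01] 0.6863775733683749
t 21.15 tcp [679.5 -42.9  62.7] jaw -79.72 w 60.1 F [-0.2  0.3  0.9] tilt [-0.002 -1.     0.   ]
  -> (679.7, -42.4, 19, -79.7) travel [-0.2, 43.7, -0.5] turn -0.0
t 21.15 tcp [679.5 -42.9  62.7] jaw -79.72 w 60.1 F [-0.2  0.3  0.9] tilt [-0.002 -1.     0.   ]
  -> (679, -41.3, 18, -79.7) travel [0.3, 44.7, -1.7] turn -0.0
```

View pics/w12.png

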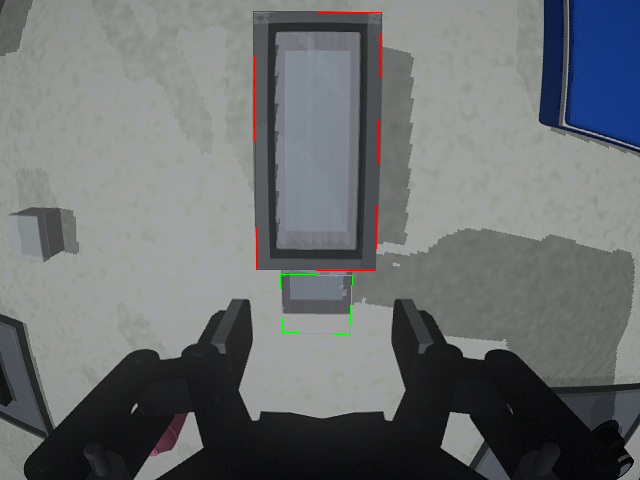

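```bash
python3 -c "
from h import *
c=grab('wrist')
p=ray_at_z(c,[[281,313],[351,313],[316,313]],32);print(p); print(ray_at_z(c,[[256,269],[376,269]],54))
m=np.array([750.2,-28.0,0]); print((p-m)@rot(.177))
"
```

```text
[[660.34310479 -24.9387541   32.        ]
 [666.94314574 -61.02917363  32.        ]
 [663.76773436 -42.98856008  32.        ]]
[[691.78393637 -11.64249699  54.        ]
 [701.16889244 -63.33488072  54.        ]]
[[-87.9139871   18.83517228  32.        ]
 [-87.77176436 -17.85350029  32.        ]
 [-87.72102277   0.46437076  32.        ]]
```

Request:
apply_moves(increments=[{"grip": 60, "travel": [0.3, 22, -1.7], "turn": 0}, {"grip": 60, "travel": [0.3, 44, -1.7], "turn": 0}, {"grip": 60, "travel": [0.3, 44, -1.7], "turn": 0}, {"grip": 40, "travel": [0.3, 44, -1.7], "turn": 0}, {"grip": 30, "travel": [0.3, 44, -1.7], "turn": 0}, {"grip": 30, "travel": [0.3, 44, -1.7], "turn": 0}, {"grip": 30, "travel": [0.3, 44, -1.7], "turn": 0}], newtons=60)

```text
clock: 22.08
tcp_pos: [678.9, -41.3, 18.0]
orientation: [0.063, -0.704, 0.704, -0.064]
contact_force: [-0.1, -0.7, 0.2]
width: 34.5
```

```bash
python3 -c "
from h import *
plan((679-73*.984,-41.3-73*.178,18.3,-79.7))
grab('wrist','w13')"
```

```text
t 22.07 tcp [678.9 -41.3  18. ] jaw -79.71 w 34.5 F [-0.1 -0.7  0.2] tilt [-0.001 -1.     0.   ]
  -> (607.168, -54.294, 18.3, -79.7) travel [72.9, -0.4, 0.0] turn -0.0
```

View pics/w13.png

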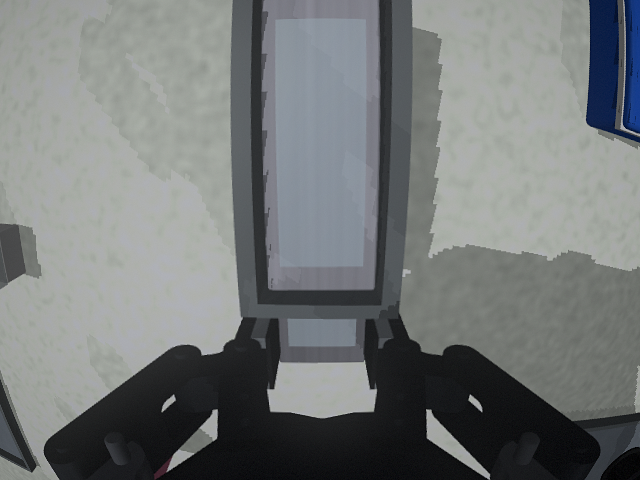

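The plate is gripped (34.5 mm opening), with its window at (322,333) between the pads. I'll pull it straight out.

Request:
apply_moves(increments=[{"grip": 30, "travel": [10, 0, 0], "turn": 0}, {"grip": 30, "travel": [22, 0, 0], "turn": 0}, {"grip": 30, "travel": [34, 0, 0], "turn": 0}, {"grip": 30, "travel": [46, 0, 0], "turn": 0}, {"grip": 30, "travel": [58, 0, 0], "turn": 0}, {"grip": 30, "travel": [68, 0, 0], "turn": 0}, {"grip": 30, "travel": [80, 0, 0], "turn": 0}, {"grip": 30, "travel": [80, 0, 0], "turn": 0}])

```text
clock: 23.12
tcp_pos: [598.2, -56.0, 17.3]
orientation: [0.064, -0.704, 0.704, -0.062]
contact_force: [0.5, -0.4, -0.4]
width: 34.6
```

```bash
python3 -c "
from h import *
plan((600,-54,80,-79.7))
grab('wrist','w14')"
```

```text
t 23.12 tcp [598.2 -56.   17.3] jaw -79.74 w 34.6 F [ 0.5 -0.4 -0.4] tilt [ 0.002 -1.    -0.   ]
  -> (600, -54, 80, -79.7) travel [-2.0, -62.7, -1.6] turn -0.0
```

View pics/w14.png

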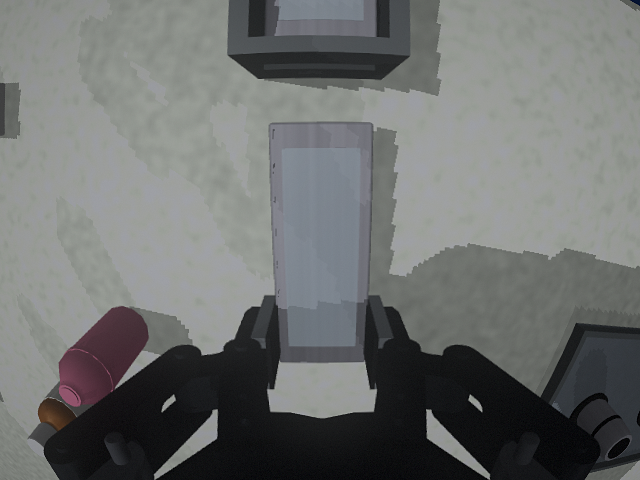

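Plate out and level in the grip, overhanging forward as expected. Next: lift, cross over to the slide tray and turn.

```bash
python3 -c "
from h import *
plan((476.4,249.4,100,-88.9))"
```

```text
t 23.18 tcp [599.4 -55.6  17.5] jaw -79.72 w 34.4 F [-0.2 -0.3 -1.4] tilt [ 0. -1.  0.]
  -> (476.4, 249.4, 100, -88.9) travel [66.6, -82.5, -322.1] turn 9.2
```

Request:
apply_moves(increments=[{"grip": 30, "travel": [0, -30, 0], "turn": 0}, {"grip": 30, "travel": [0, -65, 0], "turn": 0}, {"grip": 30, "travel": [0, -90, 0], "turn": 0}, {"grip": 30, "travel": [0, -90, 0], "turn": 0}])

```text
clock: 23.68
tcp_pos: [601.9, -55.4, 109.5]
orientation: [0.062, -0.704, 0.704, -0.065]
contact_force: [0.6, -0.1, -1.5]
width: 34.4
```

```bash
python3 -c "
from h import *
plan((476.4,249.4,100,-88.9))
grab('wrist','w15')"
```

```text
t 23.68 tcp [601.9 -55.4 109.5] jaw -79.7 w 34.4 F [ 0.6 -0.1 -1.5] tilt [-0.005 -1.     0.001]
  -> (476.4, 249.4, 100, -88.9) travel [69.1, 8.8, -322.4] turn 9.2
```

View pics/w15.png

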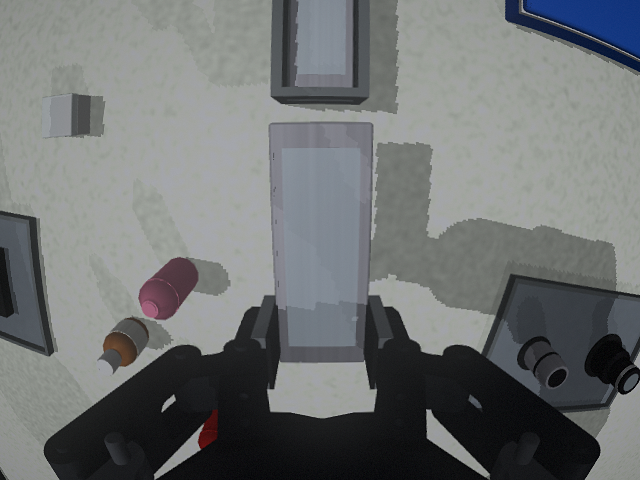

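Request:
apply_moves(increments=[{"grip": 30, "travel": [9, 0, -45], "turn": 2}, {"grip": 30, "travel": [18, 0, -90], "turn": 4}, {"grip": 30, "travel": [28, 0, -135], "turn": 6}, {"grip": 30, "travel": [38, 0, -180], "turn": 8}, {"grip": 30, "travel": [48, 0, -228], "turn": 9.2}, {"grip": 30, "travel": [58, 0, -275], "turn": 9.2}, {"grip": 30, "travel": [69, 0, -322], "turn": 9.2}, {"grip": 30, "travel": [69, 0, -322], "turn": 9.2}])

```text
clock: 24.72
tcp_pos: [471.1, 254.5, 106.0]
orientation: [-0.011, 0.708, -0.706, 0.009]
contact_force: [0.6, -0.4, -0.9]
width: 34.4
```

Request:
apply_moves(increments=[{"grip": 30, "travel": [0, 0, 0], "turn": 0}, {"grip": 30, "travel": [0, 0, 0], "turn": 0}, {"grip": 30, "travel": [0, 0, 0], "turn": 0}])

```text
clock: 25.1
tcp_pos: [474.9, 247.6, 107.3]
orientation: [0.006, -0.707, 0.707, -0.006]
contact_force: [0.1, -0.4, -0.5]
width: 34.5
```

```bash
cat > s4.py <<'E'
from h import *
import sys
c=grab('wrist'); t=c['st']['tcp_pos']; Rm=R.from_quat(c['st']['orientation']).as_matrix()
im=c['color'].copy(); T=np.array([507,295,0]);Y=rot(.02)
pc=t-31.5*Rm[:,0]; yaw=np.arctan2(-Rm[1,0],-Rm[0,0]); zt=t[2]+14
for P,col in (((cyl((18,5))+[0,50,0])@Y.T+T,(0,255,0)),((np.array([[-35,-58,16],[35,-58,16],[35,-32,16],[-35,-32,16]]))@Y.T+T,(0,255,0)),
  (box(140,210,10,10)[[0,2,6,4]]@Y.T+T,(0,255,0)),(box(96,36,0,0)[[0,2,6,4]]@rot(yaw).T+[pc[0],pc[1],zt],(0,0,255))):
    cv2.polylines(im,[np.round(proj(c,P)).astype(int)],True,col)
cv2.imwrite(f'pics/{sys.argv[1]}.png',im)
for d in spotter.masks_of('plate','wrist')[:1]: print('plate',d['box'],fit('',[(c,d['pixels'])],z0=t[2]+6,yaw=yaw,x0=pc[:2],model=box(96,36,0,8)),pc,yaw)
for d in spotter.masks_of('tray_slide','wrist')[:1]: print('tray',d['box'])
plan((476.4,249.4,100,-88.9),(476.4,249.4,40,-88.9))
E
python3 s4.py w16
```

```text
plate [623.2, 0.0, 638.3, 10.0] (array([5.06390769e+02, 2.48175155e+02, 1.67906136e-02]), np.float64(0.0)) [506.39076943 248.17515461 107.3400416 ] 0.016790613591093406
tray [104.3, 89.1, 407.3, 293.3]
t 25.25 tcp [474.6 248.4 107.5] jaw -88.97 w 34.4 F [-0.3  0.2 -1. ] tilt [-0. -1.  0.]
  -> (476.4, 249.4, 100, -88.9) travel [-1.8, 7.5, -1.0] turn -0.1
  -> (476.4, 249.4, 40, -88.9) travel [-1.8, 67.5, -1.0] turn -0.1
```

View pics/w16.png

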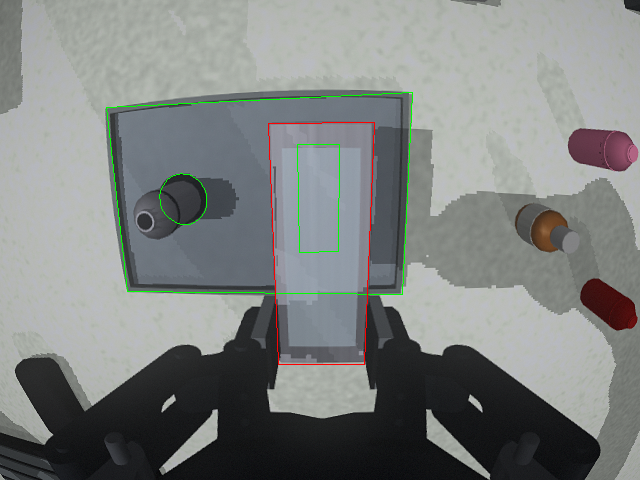

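Request:
apply_moves(increments=[{"grip": 30, "travel": [-1.8, 30, -1], "turn": 0}, {"grip": 30, "travel": [-1.8, 60, -1], "turn": 0}, {"grip": 30, "travel": [-1.8, 80, -1], "turn": 0}, {"grip": 30, "travel": [-1.8, 80, -1], "turn": 0}, {"grip": 30, "travel": [-1.8, 80, -1], "turn": 0}])

```text
clock: 25.88
tcp_pos: [476.6, 250.1, 28.1]
orientation: [-0.006, 0.707, -0.707, 0.007]
contact_force: [0.1, -1.2, -0.6]
width: 34.3
```

```bash
python3 s4.py w17; python3 -c "
from h import *
plan((476.4,249.5,11,-88.9))"
```

```text
plate [268.0, 121.4, 374.1, 364.7] (array([5.08505874e+02, 2.50663045e+02, 2.53543535e-02]), np.float64(0.9727985829959515)) [508.1422784  250.66665881  28.16535392] 0.018742467360960285
tray [34.7, 74.6, 452.2, 355.0]
t 26.02 tcp [476.8 250.3  28.5] jaw -88.91 w 34.4 F [-0.1 -0.   0.1] tilt [-0.002 -1.    -0.001]
  -> (476.4, 249.4, 100, -88.9) travel [0.3, -71.5, 0.9] turn -0.0
  -> (476.4, 249.4, 40, -88.9) travel [0.4, -11.5, 0.9] turn -0.0
t 26.02 tcp [476.8 250.3  28.5] jaw -88.91 w 34.4 F [-0.1 -0.   0.1] tilt [-0.002 -1.    -0.001]
  -> (476.4, 249.5, 11, -88.9) travel [0.4, 17.5, 0.8] turn -0.0
```

View pics/w17.png

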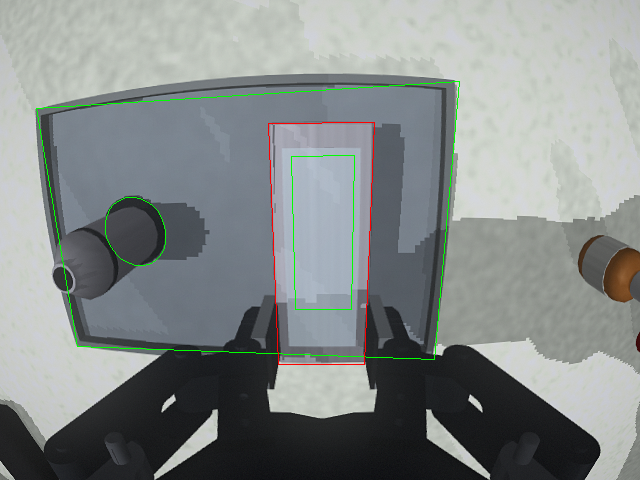

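Request:
apply_moves(increments=[{"grip": 30, "travel": [0.4, 8, 0.5], "turn": 0}, {"grip": 30, "travel": [0.4, 13, 0.5], "turn": 0}, {"grip": 30, "travel": [0.4, 16, 0.5], "turn": 0}, {"grip": 30, "travel": [0.4, 17, 0.5], "turn": 0}, {"grip": 30, "travel": [0.4, 17, 0.5], "turn": 0}])

```text
clock: 26.65
tcp_pos: [475.7, 249.5, 10.4]
orientation: [0.007, -0.707, 0.707, -0.007]
contact_force: [-0.3, 0.3, 0.2]
width: 34.4
```

```bash
python3 -c "
from h import *
plan((476.4,249.5,10.3,-88.9))"
```

```text
t 26.65 tcp [475.7 249.5  10.4] jaw -88.91 w 34.4 F [-0.3  0.3  0.2] tilt [ 0. -1.  0.]
  -> (476.4, 249.5, 10.3, -88.9) travel [-0.7, 0.1, 0.0] turn -0.0
```

Request:
apply_moves(increments=[{"grip": 30, "travel": [-0.7, 0.6, 0], "turn": 0}, {"grip": 30, "travel": [-0.7, 0.6, 0], "turn": 0}, {"grip": 40, "travel": [-0.7, 0.6, 0], "turn": 0}, {"grip": 52, "travel": [-0.7, 0.6, 0], "turn": 0}, {"grip": 52, "travel": [-0.7, -20, 0], "turn": 0}, {"grip": 52, "travel": [-0.7, -60, 0], "turn": 0}, {"grip": 52, "travel": [10, -110, 0], "turn": 0}, {"grip": 52, "travel": [20, -150, 0], "turn": 0}])

```text
clock: 27.65
tcp_pos: [455.6, 249.2, 162.3]
orientation: [-0.006, 0.707, -0.707, 0.007]
contact_force: [0.7, 0.5, 0.3]
width: 51.9
```

Request:
apply_moves(increments=[{"grip": 52, "travel": [40, -60, 0], "turn": 0}, {"grip": 52, "travel": [40, -60, 0], "turn": 0}, {"grip": 52, "travel": [40, -60, 0], "turn": 0}])

```text
clock: 28.02
tcp_pos: [415.8, 248.7, 220.8]
orientation: [-0.007, 0.707, -0.707, 0.007]
contact_force: [0.8, -0.6, -0.8]
width: 52.0
```

```bash
cat > s5.py <<'E'
from h import *
c=grab('wrist','w18')
D=[d for d in spotter.masks_of('plate','wrist')]
for d in D[:3]: print('plate',round(d['conf'],2),np.round(d['box']))
p,s=fit('',[(c,D[0]['pixels'])],z0=16,yaw=.02,x0=[508,250],model=box(96,36,0,8)); print(p,s)
tr=spotter.masks_of('tray_slide','wrist')[0]; print('tray',fit('tray_slide',[(c,tr['pixels'])],yaw=.02,x0=[507,295]))
for d in spotter.masks_of('objective_long','wrist'): print('long',round(d['conf'],2),np.round(d['box']),fit('objective_long',[(c,d['pixels'])],z0=5))
plan()
E
python3 s5.py
```

```text
plate 0.84 [302.  61. 343. 168.]
[5.08258432e+02 2.50056865e+02 2.18936806e-02] 0.9563298490127758
tray (array([5.08779631e+02, 2.96682221e+02, 2.02707043e-02]), np.float64(0.8089440108804766))
long 0.89 [510.  66. 553. 100.] (array([557.03010536,  47.45742855]), np.float64(0.9036697247706422))
long 0.74 [533. 192. 580. 227.] (array([432.40729899,   4.53451279]), np.float64(0.893687707641196))
long 0.72 [196. 100. 237. 136.] (array([505.43339206, 345.01124933]), np.float64(0.9294975688816856))
t 28.23 tcp [415.9 247.9 219.2] jaw -88.95 w 52.1 F [-0.2  0.1  0.4] tilt [ 0.001 -1.     0.002]
```

View pics/w18.png

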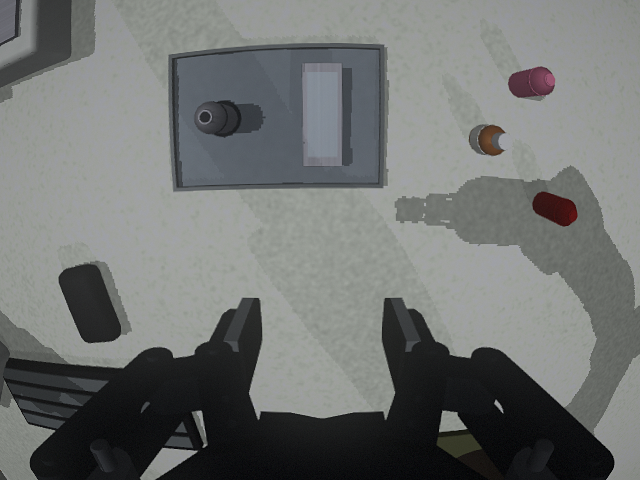

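The plate lies flat and lengthwise on the rest (322,114) and the long objective is on its pad (217,118). Last check is from the fixed cameras.

```bash
python3 - <<'E'
from h import *
ct=grab("top","t_end"); grab("scene","s_end")
for n,z in(("objective_long",5),("objective_short",5),("eyepiece",5),("oil_bottle",0),("slip_box",0)):
    for d in spotter.masks_of(n,"top"):
        p=fit(n,[(ct,d["pixels"])],z0=z,yaw=0. if n=="slip_box" else None); print(n,round(d["conf"],2),np.round(d["box"]),np.round(p[0],1),round(p[1],3))
plan()
E
```

```text
objective_long 0.78 [292. 271. 310. 287.] [556.9  42.5] 0.945
objective_long 0.72 [120. 292. 144. 311.] [505.5 344.1] 0.913
objective_long 0.46 [316. 341. 331. 356.] [431.8  -1.1] 0.875
objective_short 0.61 [464. 285. 487. 304.] [ 535.  -269.1] 0.916
eyepiece 0.83 [513. 285. 549. 308.] [ 533.5 -368.7] 0.887
eyepiece 0.48 [439. 259. 558. 337.] [ 531.1 -315.6] 0.066
oil_bottle 0.65 [266. 305. 286. 326.] [494.8  86.1] 0.824
oil_bottle 0.52 [104. 264. 224. 346.] [520.7 300.3] 0.05
slip_box 0.9 [236. 208. 255. 228.] [667.7 148.4   0. ] 0.84
t 28.57 tcp [415.8 248.3 220.2] jaw -88.91 w 51.9 F [-0.4  0.1  0.3] tilt [ 0. -1.  0.]
```

View pics/t_end.png

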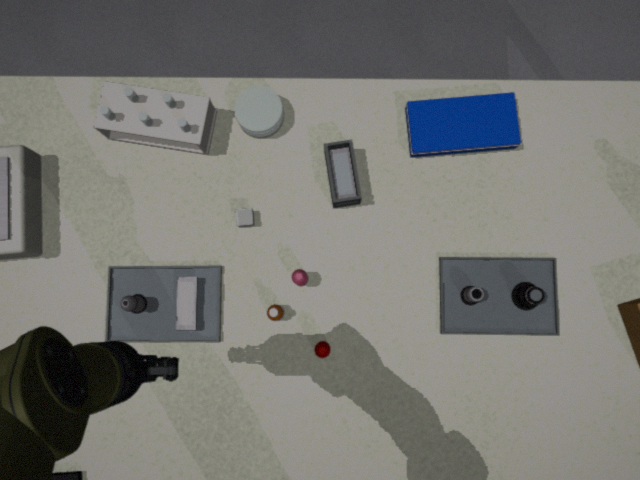

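View pics/s_end.png

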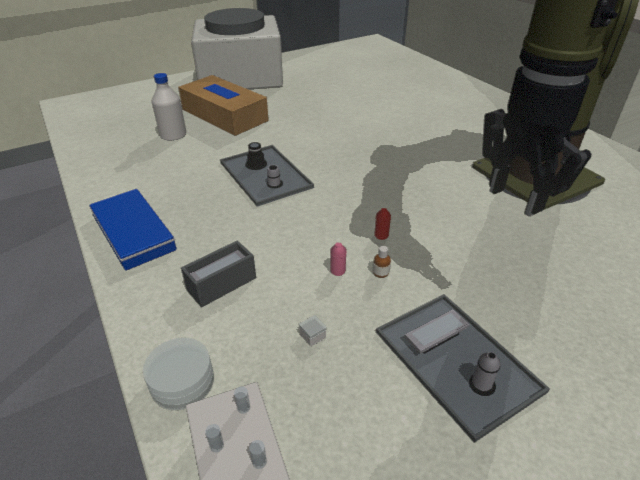

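Everything is in place in both views: all four parts are on their spots, the bottle (276,312) and box (245,217) haven't moved, and the remaining plates are still in the magazine.

```bash
python3 -c "
from bench import job
print(job.finish_job())"
```

```text
the job is handed in; nothing more can be done
None
```

I made up both kits and handed the job in at about 28.6 s of the 112 s allowed; no verdict is reported.

**What I did:** I placed the short objective, then the eyepiece, then the grey long objective. The pink and red look-alikes were left alone. The lowest plate was pulled 80 mm straight out of the magazine and laid on the slide rest.

**Last checks:**

| Part | Offset from target |
|---|---|
| Plate | under 1 mm, within 0.01 rad of the tray's direction |
| Long objective | about 1 mm |
| Short objective | 1–1.5 mm by wrist camera, about 3 mm by top camera |
| Eyepiece | about 1 mm by wrist camera, about 3 mm by top camera |

- **Camera disagreement:** the 1–3 mm differences between wrist and top camera are in line with the roughly 2 mm calibration, and all are inside the 10 mm limit.
- **Bystanders:** the top camera puts the oil bottle and white box within about 2 mm of where they started.
- **Magazine:** I confirmed only by eye that the other plates are still inside. The 8 mm drop was not measured.
- **Gripper:** it was open and clear of everything at hand-in.

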